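# Set up the paint-jar carousel on its spindle

## Robot

A 7-joint arm with a two-finger parallel gripper is mounted at the origin on the work surface. World frame = base frame: x ahead of the robot, y to its left, z up, the work surface at z = 0. Lengths are in mm, angles in degrees, forces in N, time in s.
With the tool pointing down it reaches from about 425 to 825 mm from the base axis. Payload 3.6 kg.
Tool frame: the origin (TCP) lies on the mounting face of the last link; the fingertips stand 173 mm ahead of it and the grasp point (between the pads) lies 155 mm ahead of it; z points along the fingers, y is the direction in which the jaws open and shut (so a half turn about z gives the same grasp; the last joint's range is limited). The gripper opens to 85 mm and grips with 20 to 120 N. Pads are 22 mm wide; open, the fingers measure 114 mm over their backs; the gripper's body (76 mm by 85 mm) begins 54 mm behind the grasp point. The pads swing forward as they close: fully open they stand 13 mm farther back than shut.
Start: joints at [-74.456, 35.231, -0.722, 81.555, 0.464, 63.22, -2.315], TCP at [190.697, 621.378, 404.697] pointing down, gripper open.
Joint ranges: [-178.69, 178.69], [-17.37, 117.87], [-77.05, 75.6], [15.02, 138.74], [-78.02, 258.01], [0.78, 113.62], [-162.83, 162.83]. Speed limits (degrees/s): [159.86, 159.86, 180, 180, 180, 180, 180].

## Interface

Orientations are given as [roll, pitch, yaw] about the fixed x, y, z axes, in that order (R = Rz(yaw) Ry(pitch) Rx(roll)).
In Python, from station import sense, capture, job_done, recognise, silhouettes gives the robot as it stands. The module is installed in compiled form; this text tells all that it offers.
- The arm moves only by the shell command python3 -m creep 'ROWS' [FORCE]. ROWS is JSON, a list of rows, each an object with "gripper": the gripper's target within -1 to 1 (shut at 1, half-way at 0, fully open at -1); "xyz": the shift along the tool's x, y, z in m, a list of three; "twist": the turn about the tool's z in rad. A call has 1 to 12 rows; each row is the pose to reach, as a shift and turn from the pose commanded when the call began, along the tool's axes at that moment; what a row does not reach only later rows make up. A row lasts 1/10 s, in which the tool goes at most 50 mm and 8.59 degrees, less where a joint would pass 70% of its speed; a pose out of reach is approached as far as the arm can. A call with a gripper value outside its range is refused whole. The fingers move at their own pace and stop on an object; FORCE is the grip in N (left out, the last holds). Time passes only in rows, so rows that repeat a pose let the fingers close. It gives the time, the measured TCP pose, the force and the opening at its end, in the units of the state.
- sense(): the state, without advancing time (a new reading comes with each control period).
- capture(name): name is "side" or "top" or "wrist"; returns a dict with "frame" (420x560x3 uint8, red, green, blue), "z_map" (420x560 float32, mm along the optical axis (not along the pixel's ray), 0 where there is no reading), "camera_matrix" (3x3 intrinsics, pixels), "distortion" ([k1, k2, p1, p2, k3] as OpenCV has them; the pictures are not rectified), "rvec" (rotation vector, rad) and "tvec" (3), from world to camera coordinates, as OpenCV has them. Camera axes: x right, y down, z forward; pixel columns grow to the right and rows downward; lengths in mm; the calibration is good to about 2 mm. A picture is of the moment at which its call begins.
- job_done(): hands the job in, once; it reports no verdict.
Trained networks look in a picture, given as the dict that the camera call returned (one of the last four; its "shot" number tells which), for a name from the list of things; names that differ only in an ending like _2 or _b are one class to them, and where a whole thing is asked for, a point or a joint stands for the part that bears it (a point fixed in the world has none). Each returns a list of dicts, best first, with "conf" (0 to 1); they miss things now and then, are a little off and sometimes report something else, mostly with a low value. They report only what shows in the picture. A call takes as long as a camera call. They do not tell look-alikes from the thing itself.
- recognise(picture, name): "position" ([x, y, z] in mm, in world coordinates, good to about 4 mm: the middle of the surface that is visible of it).
- silhouettes(picture, name): "region" (420x560 bool, what is visible of it).
The state is a dict: "time": time; "joint_pos": joint angles; "qvel": joint speeds; "joint_efforts": joint torques, N m; "tool_pos": TCP position; "orientation": TCP orientation; "force": force on the tool from outside, world axes, zero at the start; "torque": the same for the moment, N m; "opening": finger opening in mm.
Only numpy, scipy, OpenCV 4.12 (cv2) and the standard library are available. Lean on these libraries where they do the work, as an engineer would, in place of code of your own. Each camera call takes 0.05 s, during which the arm holds its last target.

## Task

Get the paint carousel ready: take the orange plug out of the drive unit's spindle and put it in the wooden tray, then seat the carousel's tapered shank fully home in the spindle with its slot over the two brass dogs and let go of it. Swing the lock lever all the way over, and only then stand every paint jar there is upright on the carousel's pan. Leave the box of slides where it is.

Things in the scene. Friction and masses are not known exactly. Their poses are not given: they have to be found in the camera images.
- spindle_face (a point): Spindle pointing straight up on the grey drive unit (fixed): point on its axis in the flat steel top face (80 mm across, 80 mm above the table), z up. Tapered hole below it, 34 mm wide at the mouth, 20 mm at the bottom, 45 mm deep. Two brass drive dogs with rounded tops stand 8.5 mm above the face, 9 mm wide, from 24 to 34 mm either side of the axis along this point's x.
- machine: The drive unit; origin on the table under the spindle axis, axes as spindle_face. Base 150 mm wide (y) and 34 mm high, from 195 mm at -x (the lever's end, nearer the robot) to 75 mm at +x.
- plug_grip (a point): Orange cover plug in the spindle hole at the start (loose, 80 g), z up: the centre of its knob. The knob is upright, 26 mm in diameter, 34 mm tall, reaching 15 mm above and 19 mm below this point; below it a disc 42 mm across and 8 mm thick (rests on the spindle face), then a black stub 18 mm long, whose end is 45 mm below this point.
- plug: The same plug; origin at the lower end of its stub, z up along it.
- tray_in (a point): Small open wooden tray on the table (fixed), 105 x 95 mm outside (x, y), walls 5 mm thick and 28 mm high: the centre of its inner floor, 5 mm above the table.
- carousel_grip (a point): Carousel (loose, 0.5 to 0.72 kg): centre of the black grip bar on top of its 16 mm central post, z up. Bar 40 mm along x, 24 mm across y, 28 mm tall, with a yellow line on top along x. The pan's flat floor lies 59 mm below this point.
- carousel_face (a point): Flat underside of the carousel's hub, on its axis, 76 mm below carousel_grip, same axes; rests on the spindle face when fully home. The tapered steel shank goes 42 mm down from it (32 mm across at the hub, 20 mm at the tip, 0.5 mm play in the spindle). A slot 13 mm wide crosses the 11 mm thick hub along x; either way round fits. Not over the dogs, it stays about 8 mm too high.
- carousel: The whole carousel, origin and axes as carousel_face. Round aluminium pan, 200 mm outside, flat floor 17 mm above this origin and 192 mm across, lip 14 mm above the floor. Yellow lines on the pan run along x, like the slot below.
- stand: Wooden ring stand (fixed), 96 mm across, 60 mm high, origin under its centre; at the start the carousel's hub rests on it, the shank inside.
- lock (a joint): Lock lever on the front part of the drive unit: 0 to 0.15 rad at the start (unlocked), 1.0 rad = fully over (locked) at a stop. It swings about a level axis parallel to the unit's x, from leaning 0.5 rad to the unit's -y side to leaning 0.5 rad to its +y side, and stays where it is left. Light friction: about 1 N at the ball moves it.
- lock_tip (a point): Centre of the red ball (26 mm) at the end of the lock lever, 80 mm from its pivot (steel rod 10 mm thick); the pivot lies 155 mm from the spindle axis along the unit's -x, 56 mm above the table.
- slidebox: Bystander: cardboard box of slide mounts, 72 x 56 x 48 mm, origin under its centre.
- jar1_mid (a point): Paint jar, red with a black lid (loose, 80 to 170 g; may be absent): its centre, half-way up, z up. A plain cylinder 40 mm in diameter and 46 mm high, bottom-heavy, standing at the start on the green cutting mat (fixed, 250 mm square, 2 mm thick).
- jar1: The same jar; origin at the centre of its underside, z up.
- jar2_mid (a point): Paint jar, blue with a black lid (loose, 80 to 170 g; may be absent): its centre, half-way up, z up. A plain cylinder 40 mm in diameter and 46 mm high, bottom-heavy, standing at the start on the green cutting mat (fixed, 250 mm square, 2 mm thick).
- jar2: The same jar; origin at the centre of its underside, z up.
- jar3_mid (a point): Paint jar, yellow with a black lid (loose, 80 to 170 g; may be absent): its centre, half-way up, z up. A plain cylinder 40 mm in diameter and 46 mm high, bottom-heavy, standing at the start on the green cutting mat (fixed, 250 mm square, 2 mm thick).
- jar3: The same jar; origin at the centre of its underside, z up.
- jar4_mid (a point): Paint jar, white with a black lid (loose, 80 to 170 g; may be absent): its centre, half-way up, z up. A plain cylinder 40 mm in diameter and 46 mm high, bottom-heavy, standing at the start on the green cutting mat (fixed, 250 mm square, 2 mm thick).
- jar4: The same jar; origin at the centre of its underside, z up.
- jar5_mid (a point): Paint jar, green with a black lid (loose, 80 to 170 g; may be absent): its centre, half-way up, z up. A plain cylinder 40 mm in diameter and 46 mm high, bottom-heavy, standing at the start on the green cutting mat (fixed, 250 mm square, 2 mm thick).
- jar5: The same jar; origin at the centre of its underside, z up.
Not all that is in view belongs to the job. What is shaped like the part that bears tray_in but green or pink is not meant.

How it is judged (in metres and radians):
On the way, in this order (a step that is already met when the one before it is completed fails the run):
1. the plug lies in the tray, released (x of plug_grip in the frame of tray_in between -0.05 and 0.05 m and y of plug_grip in the frame of tray_in between -0.045 and 0.045 m and z of plug_grip in the frame of tray_in below 0.052 m and linear speed of plug below 0.05 m/s and contact force between the fingers and plug below 0.3 N), for 0.2 s.
2. the carousel is fully home in the spindle, slot over the dogs, and released (horizontal distance between carousel_face and spindle_face below 0.003 m and z of carousel_face in the frame of spindle_face between -0.003 and 0.003 m and angle between the x axis of carousel_face and the x axis of spindle_face, either way round below 0.12 rad and angle between carousel_face's own z axis and vertical below 0.05 rad and contact force between the fingers and carousel below 0.3 N), for 0.2 s.
3. the lock lever is swung over (value of joint lock above 0.85 rad and horizontal distance between carousel_face and spindle_face below 0.003 m and z of carousel_face in the frame of spindle_face between -0.003 and 0.003 m and angle between the x axis of carousel_face and the x axis of spindle_face, either way round below 0.12 rad and angle between carousel_face's own z axis and vertical below 0.05 rad), for 0.2 s.
At the end, for the whole second after the job is handed in: Plug in the tray. Carousel face within 3 mm of the spindle face (height, sideways), level to 0.05 rad, slot along the dogs within 0.12 rad. Lever over 0.85 rad. Every jar present upright (0.08 rad) on the pan floor (5 mm), centre within 85 mm of the axis. All at rest and released (all of step 1 and all of step 3 and contact force between the fingers and carousel below 0.3 N and horizontal distance between each of jar1_mid, jar2_mid, jar3_mid, jar4_mid, jar5_mid and carousel_face below 0.085 m and z of jar1_mid in the frame of carousel_face between 0.035 and 0.045 m and angle between each of jar1_mid, jar2_mid, jar3_mid, jar4_mid, jar5_mid's own z axis and vertical below 0.08 rad and linear speed of each of jar1, jar2, jar3, jar4, jar5 below 0.03 m/s and z of jar2_mid in the frame of carousel_face between 0.035 and 0.045 m and z of jar3_mid in the frame of carousel_face between 0.035 and 0.045 m and z of jar4_mid in the frame of carousel_face between 0.035 and 0.045 m and z of jar5_mid in the frame of carousel_face between 0.035 and 0.045 m); the robot touches nothing.
It fails at once if a jar is set on the carousel before the lever is locked (not (value of joint lock above 0.85 rad) and contact force between any of jar1, jar2, jar3, jar4, jar5 and carousel above 0.3 N).
It fails at once if the box of slides is moved more than 25 mm (distance of slidebox from where it was at the start of the episode above 0.025 m).
Of jar1, jar2, jar3, jar4, jar5 only 3 to 5 are there at a start; the rules pass over those that are not, and their reading is None.
At some moment in a run one of jar1, jar2, jar3, jar4, jar5 may be knocked a few centimetres aside while the robot is not near it.
It also fails if it takes over 210 s, if anything falls off the work surface, if the arm or the gripper's body presses on something with over 40 N, if the wrist force passes 120 N, or if a joint passes its speed limit or range.

## Working session

There is one attempt and no reset: what is moved stays moved. The work goes in short steps, Python scripts to look and compute and a shell command to move; the robot and the scene stay as the last step left them, time stands still between calls to the robot, and variables do not carry over. Pictures are saved under pics/ and viewed, and the job is handed in when it is done.

```bash
ls; mkdir -p pics
cat > h.py <<'E'
import numpy as np, cv2
from station import sense, capture, job_done, recognise, silhouettes
def save(p,name,crop=None,scale=1):
    im=p["frame"][:,:,::-1]
    if crop: im=im[crop[1]:crop[3],crop[0]:crop[2]]
    if scale!=1: im=cv2.resize(im,None,fx=scale,fy=scale,interpolation=cv2.INTER_CUBIC)
    cv2.imwrite("pics/"+name+".png",im)
def cloud(p):
    z=p["z_map"];h,w=z.shape
    K=np.array(p["camera_matrix"]);D=np.array(p["distortion"],float)
    u,v=np.meshgrid(np.arange(w),np.arange(h))
    n=cv2.undistortPoints(np.stack([u,v],-1).reshape(-1,1,2).astype(np.float64),K,D).reshape(h,w,2)
    c=np.dstack([n[...,0]*z,n[...,1]*z,z])
    R=cv2.Rodrigues(np.array(p["rvec"],float))[0];t=np.array(p["tvec"],float).ravel()
    P=(c-t)@R
    P[z<=0]=np.nan
    return P
def proj(p,X):
    return cv2.projectPoints(np.array(X,float).reshape(-1,1,3),np.array(p["rvec"],float),np.array(p["tvec"],float),np.array(p["camera_matrix"]),np.array(p["distortion"],float))[0].reshape(-1,2)
def Rt(s=None):
    s=s or sense()
    r,p_,y=np.radians(s["orientation"])
    cx,sx,cy,sy,cz,sz=np.cos(r),np.sin(r),np.cos(p_),np.sin(p_),np.cos(y),np.sin(y)
    return np.array([[cz,-sz,0],[sz,cz,0],[0,0,1]])@np.array([[cy,0,sy],[0,1,0],[-sy,0,cy]])@np.array([[1,0,0],[0,cx,-sx],[0,sx,cx]])
E
python3 - <<'E'
from h import *
s=sense();print({k:np.round(v,3) for k,v in s.items()})
for n in ["side","top","wrist"]:
    p=capture(n);save(p,"a_"+n);
    R=cv2.Rodrigues(np.array(p["rvec"],float))[0];print(n,-R.T@np.array(p["tvec"]).ravel())
    for o in ["plug_grip","tray_in","carousel_grip","lock_tip","spindle_face","stand","slidebox","jar1_mid","jar2_mid","jar3_mid","jar4_mid","jar5_mid"]:
        try:
            for r in recognise(p,o)[:3]:
                x=np.array(r["position"]); print(o,round(r["conf"],2),np.round(x),np.round(proj(p,x))[0])
        except Exception as e: print(o,e)
E
```

```text
pics
{'time': np.float64(0.0), 'joint_pos': array([-74.454,  35.29 ,  -0.723,  81.643,   0.463,  63.219,  -2.314]), 'qvel': array([ 0.011, -0.051, -0.08 ,  0.015,  0.033,  0.032, -0.021]), 'joint_efforts': array([-0.0000e+00, -4.6921e+01,  2.5900e-01, -1.7104e+01,  1.0000e-02,
        1.0000e-02, -0.0000e+00]), 'tool_pos': array([190.63 , 621.074, 403.52 ]), 'orientation': array([-1.7985e+02,  1.0000e-03,  1.6294e+02]), 'force': array([-0.064,  0.249,  0.399]), 'torque': array([ 0.037,  0.005, -0.014]), 'opening': np.float64(85.323)}
side [237.84496435 592.28122172 890.68815679]
plug_grip 0.67 [603.  24.  96.] [244. 218.]
plug_grip 0.56 [418. 236.  49.] [270. 322.]
plug_grip 0.5 [ 485. -270.   76.] [324. 170.]
tray_in 0.95 [ 675. -400.    5.] [286. 145.]
tray_in 0.82 [ 350. -437.   10.] [378. 166.]
tray_in 0.6 [ 680. -210.    4.] [260. 179.]
carousel_grip 0.8 [ 486. -271.   69.] [324. 171.]
lock_tip 0.62 [552. 328.  48.] [199. 332.]
lock_tip 0.59 [451.  28. 128.] [296. 231.]
spindle_face 0.95 [529.  50.  37.] [264. 248.]
spindle_face 0.39 [ 486. -270.   78.] [324. 169.]
stand 0.43 [ 
[... 428 characters left out ...]
_grip 0.51 [423. 222.  47.] [178. 237.]
plug_grip 0.33 [546. 187.  49.] [192. 187.]
tray_in 0.96 [ 682. -202.    1.] [343. 136.]
tray_in 0.85 [ 666. -392.    7.] [416. 141.]
tray_in 0.74 [546. 188.  49.] [191. 187.]
carousel_grip 0.59 [ 493. -271.   76.] [378. 206.]
lock_tip 0.51 [456.  11. 141.] [260. 222.]
spindle_face 0.69 [546.  25.  34.] [257. 187.]
stand 0.24 [558. 320.  47.] [140. 183.]
slidebox 0.9 [664. 182.  39.] [195. 142.]
slidebox 0.58 [547. 189.  48.] [191. 187.]
jar1_mid 0.56 [556. 319.  46.] [140. 184.]
jar2_mid 0.75 [424. 223.  47.] [178. 236.]
jar2_mid 0.18 [545.  26.  31.] [256. 188.]
jar5_mid 0.56 [544. 189.  48.] [191. 188.]
wrist [113.17947847 644.64029803 373.34010034]
```

View pics/a_side.png

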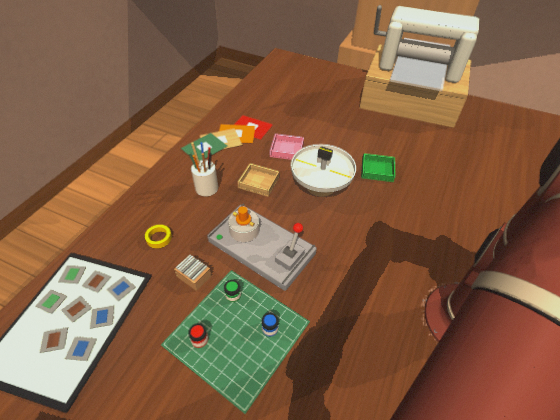

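View pics/a_top.png

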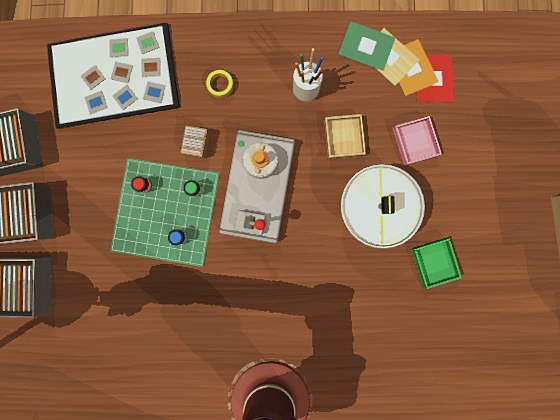

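View pics/a_wrist.png

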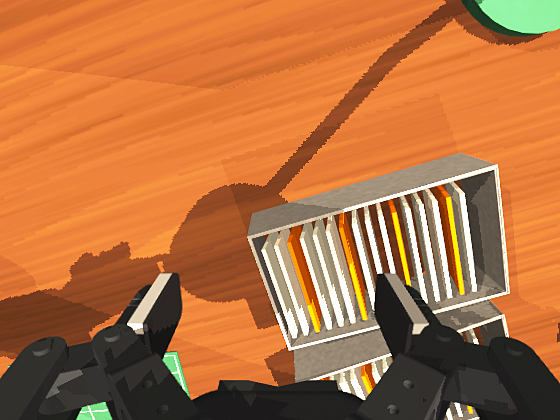

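The side view shows the plug (244,218), lever ball (298,228), carousel (324,170) and three jars: red (199,330), blue (269,322), green (232,288).

In the top view, the tray candidates are wooden (345,136), pink (417,141) and green (437,262). I choose the wooden one. The candidates for the plug are the orange knob (261,158) and the yellow ring (219,83). I choose the knob.

```bash
cat > m.py <<'E'
from h import *
from scipy.optimize import least_squares
def circ(x,y,r=None):
    f=lambda q:np.hypot(x-q[0],y-q[1])-(q[2] if r is None else r)
    q0=[x.mean(),y.mean()]+([30] if r is None else [])
    return least_squares(f,q0,loss='soft_l1',f_scale=1).x
E
python3 - <<'E'
from m import *
for n in ["top","side"]:
    p=capture(n);P=cloud(p);X,Y,Z=P[...,0],P[...,1],P[...,2]
    F=p["frame"].astype(int)
    def near(x,y,r): return np.hypot(X-x,Y-y)<r
    m=(near(480,-450,30)|near(350,100,60)); print(n,"table z",np.nanmedian(Z[near(350,-100,60)]))
    # knob top
    m=near(606,16,30)&(Z>103); print("plug knobtop",m.sum(),np.round([np.nanmean(X[m]),np.nanmean(Y[m]),np.nanmedian(Z[m])],1), 'max',np.nanmax(Z[near(606,16,40)]))
    m=near(606,16,45)&(abs(Z-80)<4); print("face pts",m.sum(),np.round(np.median(P[m],0),1)); 
    m=near(606,16,55)&(Z>60)&(Z<92); print("mid of minmax", [(round(np.min(a[m]),1),round(np.max(a[m]),1)) for a in (X,Y)])
    # jars
    for nm,(x,y) in dict(red=(557,319),blue=(424,223),green=(546,188)).items():
        m=near(x,y,35)&(abs(Z-48)<5); print(nm,m.sum(),np.round(circ(X[m],Y[m],15 if 0 else None),1),np.round([(X[m].min()+X[m].max())/2,(Y[m].min()+Y[m].max())/2,np.median(Z[m])],1))
    # ball
    m=near(455,18,40)&(F[...,0]>150)&(F[...,1]<80)&(Z>90);Q=P[m]
    f=lambda q:np.linalg.norm(Q-q,axis=1)-13
    print("ball",m.sum(),np.round(least_squares(f,Q.mean(0)-[0,0,10],loss='soft_l1').x,1))
    # pan lip
    m=near(487,-272,115)&(Z>82)&(Z<100)&~near(487,-272,70); c=circ(X[m],Y[m]);print("pan",m.sum(),np.round(c,1),np.nanmedian(Z[m]))
    m=near(487,-272,90)&(Z>60)&(Z<86); print("floor z",np.nanmedian(Z[m]))
    m=near(487,-272,60)&(Z>125); print("grip top",m.sum(),np.round(np.mean(P[m],0),1), np.round(np.max(Z[m]),1))
    # tray rim
    m=near(681,-205,85)&(Z>20)&(Z<36); r=cv2.minAreaRect(P[m][:,:2].astype(np.float32)); print("tray",m.sum(),r)
    # base of machine
    m=near(560,20,260)&(abs(Z-34)<3)&(X>380)&(abs(Y-20)<130)
    k=cv2.connectedComponents(m.astype(np.uint8));lab=k[1]
    b=np.argmax(np.bincount(lab[lab>0]));m=lab==b
    print("mach",m.sum(),cv2.minAreaRect(P[m][:,:2].astype(np.float32)))
save(capture("top"),"c1",(210,110,460,260),3)
E
```

```text
top table z 0.1815055981118452
plug knobtop 110 [608.8  14.8 121.8] max 125.71945472130577
face pts 616 [607.6  13.9  80. ]
mid of minmax [(np.float64(568.2), np.float64(650.1)), (np.float64(-25.2), np.float64(55.4))]
red 200 [559.  323.3  14.5] [558.1 323.6  48.4]
blue 199 [423.1 227.9  14. ] [423.7 228.4  48.3]
green 201 [546.4 188.6  14.3] [546.1 188.8  48.5]
ball 79 [451.9  13.6 130.5]
pan 597 [ 493.  -276.7   97.3] 90.22308776015751
floor z 77.2141413415945
grip top 235 [ 492.7 -275.2  147.4] 154.6
tray 351 ((678.8728637695312, -202.54550170898438), (104.09090423583984, 96.15459442138672), 4.586380958557129)
mach 4015 ((550.8628540039062, 26.685409545898438), (150.449462890625, 268.5602111816406), 79.58318328857422)
side table z -1.9315876008115198
plug knobtop 91 [606.4  20.9 118.8] max 123.25293414415046
face pts 326 [599.6  31.1  78.5]
mid of minmax [(np.float64(566.2), np.float64(648.6)), (np.float64(-23.3), np.float64(59.6))]
red 250 [558.5 327.7  14.3] [559.3 327.7  47.5]
blue 220 [421.6 232.   14.1] [422.4 232.   47. ]
green 184 [545.3 193.9  14.3] [544.9 193.6  46.9]
ball 76 [451.3  15.  128. ]
pan 358 [ 491.6 -273.1   97. ] 86.94968541659787
floor z 74.79394340218087
grip top 151 [ 490.1 -268.5  141.2] 152.0
tray 216 ((677.5643310546875, -198.42039489746094), (106.68549346923828, 98.65585327148438), 4.552610397338867)
mach 2203 ((549.343994140625, 29.82555389404297), (152.261474609375, 267.9856872558594), 80.09628295898438)
```

View pics/c1.png

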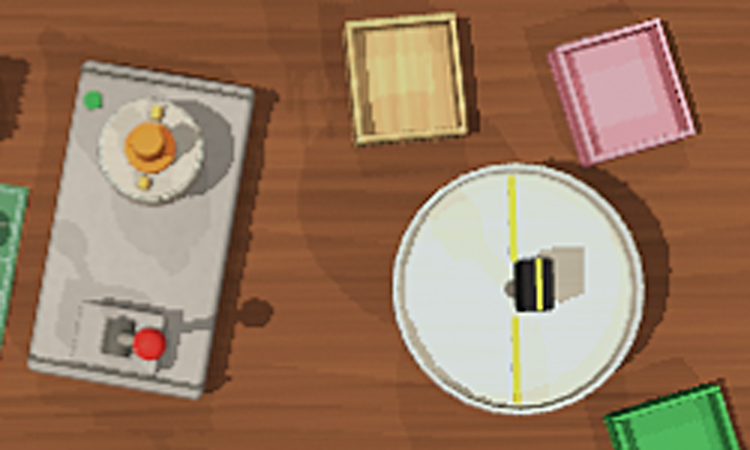

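The crop confirms it: wooden tray at (405,80) next to the pink and green ones, orange knob on the spindle with brass dogs above and below it, and red ball at (149,343). Next I move above the plug.

```bash
cat > to.py <<'E'
# usage: to.py x y z yaw(tool) -> shift in tool axes (m) and twist (rad); z TCP
import sys
from h import *
s=sense();x,y,z,yaw=map(float,sys.argv[1:5])
d=np.array([x,y,z])-s["tool_pos"];R=Rt(s)
dy=(yaw-s["orientation"][2]+180)%360-180
print("at",np.round(s["tool_pos"],1),np.round(s["orientation"],2),"t",round(s["time"],2),"q7",round(s["joint_pos"][6],1))
print("xyz",np.round(R.T@d/1000,4),"twist",round(-np.radians(dy),4),"rows",round(np.linalg.norm(d)/50,1),round(abs(dy)/8.59,1))
E
T='{"gripper":-1,"xyz":[-0.577,-0.455,-0.016],"twist":-0.12}'
python3 -m creep '[{"gripper":-1,"xyz":[-0.577,-0.455,-0.016],"twist":-0.12},{"gripper":-1,"xyz":[-0.577,-0.455,-0.016],"twist":-0.12},{"gripper":-1,"xyz":[-0.577,-0.455,-0.016],"twist":-0.12},{"gripper":-1,"xyz":[-0.577,-0.455,-0.016],"twist":-0.12},{"gripper":-1,"xyz":[-0.577,-0.455,-0.016],"twist":-0.12},{"gripper":-1,"xyz":[-0.577,-0.455,-0.016],"twist":-0.12},{"gripper":-1,"xyz":[-0.577,-0.455,-0.016],"twist":-0.12},{"gripper":-1,"xyz":[-0.577,-0.455,-0.016],"twist":-0.12},{"gripper":-1,"xyz":[-0.577,-0.455,-0.016],"twist":-0.12},{"gripper":-1,"xyz":[-0.577,-0.455,-0.016],"twist":-0.12},{"gripper":-1,"xyz":[-0.577,-0.455,-0.016],"twist":-0.12},{"gripper":-1,"xyz":[-0.577,-0.455,-0.016],"twist":-0.12}]'
python3 to.py 609 17 420 169.8
```

```text
time: 3.3
tool_pos: [532.9, 126.3, 418.2]
orientation: [180.0, 0.0, 169.8]
force: [1.7, 1.5, 0.4]
opening: 85.2
at [532.9 126.3 418.2] [1.7997e+02 4.0000e-02 1.6982e+02] t 3.3 q7 65.2
xyz [-0.0942 -0.0942 -0.0018] twist 0.0004 rows 2.7 0.0
```

```bash
python3 -m creep '[{"gripper":-1,"xyz":[-0.094,-0.094,-0.002],"twist":0},{"gripper":-1,"xyz":[-0.094,-0.094,-0.002],"twist":0},{"gripper":-1,"xyz":[-0.094,-0.094,-0.002],"twist":0},{"gripper":-1,"xyz":[-0.094,-0.094,-0.002],"twist":0},{"gripper":-1,"xyz":[-0.094,-0.094,-0.002],"twist":0}]'
python3 to.py 609 17 420 169.8
python3 - <<'E'
from m import *
p=capture("wrist");save(p,"w1");P=cloud(p);X,Y,Z=P[...,0],P[...,1],P[...,2]
R=cv2.Rodrigues(np.array(p["rvec"],float))[0];print(-R.T@np.array(p["tvec"]).ravel(),R[2])
def near(x,y,r): return np.hypot(X-x,Y-y)<r
m=near(609,17,30)&(Z>112); print(m.sum(), np.round([circ(*P[m].T[:2]),],1),np.nanmedian(P[m],0))
m=near(609,17,46)&(abs(Z-80)<4); print("face",m.sum(), [(round(np.min(a[m]),1),round(np.max(a[m]),1)) for a in (X,Y,Z)])
E
```

```text
time: 3.8
tool_pos: [608.0, 18.4, 419.4]
orientation: [180.0, -0.0, 169.7]
force: [0.6, 0.5, 0.4]
opening: 85.1
at [608.   18.4 419.4] [ 1.7998e+02 -4.0000e-02  1.6971e+02] t 3.8 q7 77.5
xyz [-0.0012 -0.0012 -0.0006] twist -0.0015 rows 0.0 0.0
[528.22979552  32.32473845 388.15309121] [ 0.30921558 -0.05665988 -0.94930258]
8040 [[560.2  26.2  39. ]] [596.78781579  18.04696911 326.47682797]
face 3743 [(np.float64(568.1), np.float64(650.5)), (np.float64(-26.6), np.float64(55.6)), (np.float64(76.0), np.float64(83.9))]
```

View pics/w1.png

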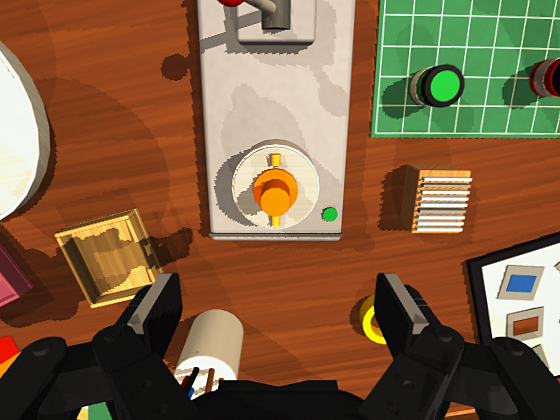

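```bash
python3 -m creep '[{"gripper":-1,"xyz":[-0.0015,-0.003,0.05],"twist":-0.0015},{"gripper":-1,"xyz":[-0.0015,-0.003,0.09],"twist":-0.0015},{"gripper":-1,"xyz":[-0.0015,-0.003,0.09],"twist":-0.0015},{"gripper":-1,"xyz":[-0.0015,-0.003,0.09],"twist":-0.0015}]'
python3 to.py 609 16 420 169.8
python3 - <<'E'
from m import *
for n in ["wrist","top","side"]:
    p=capture(n);save(p,"w2_"+n);P=cloud(p);X,Y,Z=P[...,0],P[...,1],P[...,2]
    F=p["frame"].astype(int)
    m=(np.hypot(X-609,Y-16)<40)&(abs(Z-80)<4)
    if m.sum()>50: print(n,"face",m.sum(), [(round(np.min(a[m]),1),round(np.max(a[m]),1)) for a in (X,Y)], np.median(Z[m]))
    m=(np.hypot(X-609,Y-16)<30)&(abs(Z-122)<4)&(F[...,0]>F[...,2]+60)
    if m.sum()>50: print(n,"knobtop",m.sum(), [(round(np.min(a[m]),1),round(np.max(a[m]),1)) for a in (X,Y)], np.median(Z[m]))
E
```

```text
time: 4.25
tool_pos: [608.8, 17.5, 330.4]
orientation: [180.0, -0.0, 170.1]
force: [0.2, -1.2, 0.4]
opening: 85.4
at [608.8  17.5 330.4] [ 1.7995e+02 -3.0000e-02  1.7005e+02] t 4.25 q7 78.1
xyz [-0.0004 -0.0013 -0.0896] twist 0.0044 rows 1.8 0.0
wrist face 6103 [(np.float64(569.1), np.float64(648.8)), (np.float64(-23.8), np.float64(55.7))] 79.39979280011083
wrist knobtop 1442 [(np.float64(596.6), np.float64(622.1)), (np.float64(1.8), np.float64(27.5))] 121.32738480789934
top face 81 [(np.float64(578.5), np.float64(615.3)), (np.float64(-22.8), np.float64(-7.8))] 80.4040421169724
side face 295 [(np.float64(570.1), np.float64(648.0)), (np.float64(-23.2), np.float64(54.8))] 78.70600024723565
side knobtop 53 [(np.float64(597.2), np.float64(619.5)), (np.float64(6.1), np.float64(30.0))] 120.22980166045406
```

View pics/w2_wrist.png

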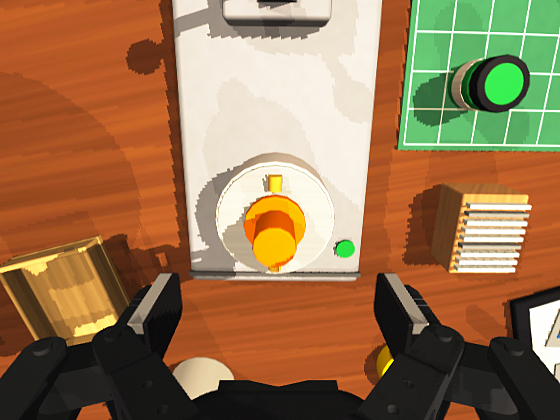

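```bash
python3 -m creep '[{"gripper":-1,"xyz":[0,-0.002,0.03],"twist":0},{"gripper":-1,"xyz":[0,-0.002,0.064],"twist":0},{"gripper":-1,"xyz":[0,-0.002,0.064],"twist":0},{"gripper":-1,"xyz":[0,-0.002,0.064],"twist":0},{"gripper":0.3,"xyz":[0,-0.002,0.064],"twist":0},{"gripper":1,"xyz":[0,-0.002,0.064],"twist":0},{"gripper":1,"xyz":[0,-0.002,0.064],"twist":0},{"gripper":1,"xyz":[0,-0.002,0.064],"twist":0},{"gripper":1,"xyz":[0,-0.002,0.064],"twist":0},{"gripper":1,"xyz":[0,-0.002,0.064],"twist":0}]' 30
python3 to.py 677.5 -201 420 169.8
python3 -c "
from h import *
p=capture('wrist');save(p,'w3')"
```

```text
time: 5.4
tool_pos: [608.8, 13.9, 266.6]
orientation: [180.0, 0.1, 169.9]
force: [-0.5, 1.3, 5.8]
opening: 25.3
at [608.8  13.9 266.6] [1.7998e+02 7.0000e-02 1.6991e+02] t 5.4 q7 78.4
xyz [-0.1055 -0.1994 -0.1533] twist 0.0018 rows 5.5 0.0
```

View pics/w3.png

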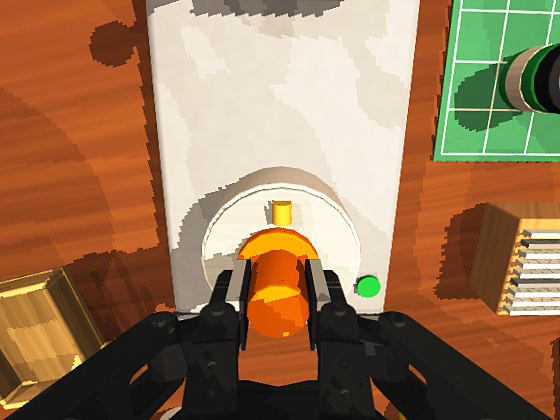

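```bash
python3 -m creep '[{"gripper":1,"xyz":[0,0,-0.03],"twist":0},{"gripper":1,"xyz":[0,0,-0.07],"twist":0},{"gripper":1,"xyz":[-0.03,-0.05,-0.07],"twist":0},{"gripper":1,"xyz":[-0.06,-0.10,-0.07],"twist":0},{"gripper":1,"xyz":[-0.09,-0.15,-0.06],"twist":0},{"gripper":1,"xyz":[-0.105,-0.20,-0.05],"twist":0},{"gripper":1,"xyz":[-0.105,-0.20,-0.03],"twist":0},{"gripper":1,"xyz":[-0.105,-0.20,-0.01],"twist":0},{"gripper":1,"xyz":[-0.105,-0.20,-0.01],"twist":0}]'
python3 to.py 678.5 -202 212 169.8
python3 -c "
from h import *
p=capture('wrist');save(p,'w4')
P=cloud(p);X,Y,Z=P[...,0],P[...,1],P[...,2]
m=(np.hypot(X-678,Y+202)<85)&(Z>20)&(Z<36); print(cv2.minAreaRect(P[m][:,:2].astype(np.float32)))
"
```

```text
time: 6.35
tool_pos: [674.9, -202.8, 270.8]
orientation: [180.0, -0.6, 169.7]
force: [-0.8, 0.5, -1.2]
opening: 25.2
at [ 674.9 -202.8  270.8] [179.97  -0.57 169.74] t 6.35 q7 96.0
xyz [-0.004   0.0014  0.0588] twist -0.001 rows 1.2 0.0
((678.9074096679688, -202.8792266845703), (105.81718444824219, 95.48606872558594), 4.527667999267578)
```

View pics/w4.png

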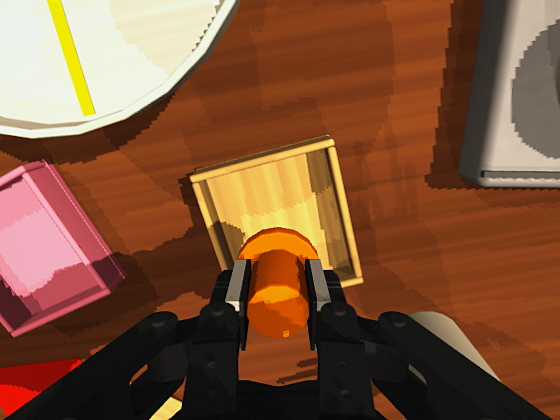

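The wooden tray rim centre reads (679,-203), and the plug is held above it. Lowering it now.

```bash
python3 -m creep '[{"gripper":1,"xyz":[-0.004,0.001,0.03],"twist":0},{"gripper":1,"xyz":[-0.004,0.001,0.05],"twist":0},{"gripper":1,"xyz":[-0.004,0.001,0.058],"twist":0},{"gripper":1,"xyz":[-0.004,0.001,0.058],"twist":0},{"gripper":0.2,"xyz":[-0.004,0.001,0.058],"twist":0},{"gripper":-0.2,"xyz":[-0.004,0.001,0.058],"twist":0},{"gripper":-0.2,"xyz":[-0.004,0.001,0.058],"twist":0},{"gripper":-0.2,"xyz":[-0.004,0.001,0.01],"twist":0},{"gripper":-0.2,"xyz":[-0.004,0.001,-0.04],"twist":0},{"gripper":-0.2,"xyz":[-0.004,0.001,-0.09],"twist":0},{"gripper":-0.2,"xyz":[-0.004,0.001,-0.12],"twist":0}]'
python3 - <<'E'
from m import *
for n in ["wrist","top","side"]:
    p=capture(n);save(p,"w5_"+n);P=cloud(p);X,Y,Z=P[...,0],P[...,1],P[...,2]
    m=(np.hypot(X-678.5,Y+202)<35)&(Z>15); print(n,m.sum(),np.round(np.nanmedian(P[m&(Z<130)],0)),np.nanmax(Z[m&(Z<130)]) if (m&(Z<130)).any() else 0)
    # carousel
    m=(np.hypot(X-492,Y+275)<115)&(Z>84)&(Z<97)&~(np.hypot(X-492,Y+275)<90)
    print(" pan",m.sum(),circ(X[m],Y[m],100) if m.sum()>100 else 0, np.nanmedian(Z[m]))
    F=p["frame"].astype(int)
    yl=(F[...,0]>140)&(F[...,1]>120)&(F[...,2]<90)&(np.hypot(X-492,Y+275)<95)
    for lo,hi,nm in ((65,85,'pan'),(140,165,'bar')):
        q=P[yl&(Z>lo)&(Z<hi)][:,:2]
        if len(q)>15:
            vx,vy,x0,y0=cv2.fitLine(q.astype(np.float32),cv2.DIST_HUBER,0,.01,.01).ravel()
            print(" line",nm,len(q),np.round([np.degrees(np.arctan(vy/vx)),x0,y0],1))
    m=(np.hypot(X-492,Y+275)<40)&(Z>143)&(Z<160)
    if m.sum()>20: print(" bar",m.sum(),cv2.minAreaRect(P[m][:,:2].astype(np.float32)),np.median(Z[m]))
print(sense()["tool_pos"])
E
```

```text
time: 7.5
tool_pos: [681.3, -201.5, 402.2]
orientation: [-179.9, 0.5, 169.9]
force: [1.1, -0.9, 1.0]
opening: 51.4
wrist 19867 [ 677. -201.   47.] 66.1918103779677
 pan 2327 [ 489.31035702 -275.74087918] 90.1101382771435
 line pan 601 [ 1.000e-01  5.487e+02 -2.783e+02]
top 2515 [ 678. -197.   37.] 68.82922905994954
 pan 32 0 91.00783971191719
side 1544 [ 677. -191.   39.] 65.59066035670301
 pan 304 [ 491.72381704 -274.03766963] 87.80808269922323
 line pan 34 [ 4.000e-01  4.860e+02 -2.763e+02]
 line bar 17 [  -1.9  494.2 -276.2]
 bar 85 ((492.11541748046875, -273.3462829589844), (39.33474349975586, 27.3320369720459), 1.8781358003616333) 146.83298939525568
[ 681.18547279 -201.53623021  400.21833834]
```

View pics/w5_wrist.png

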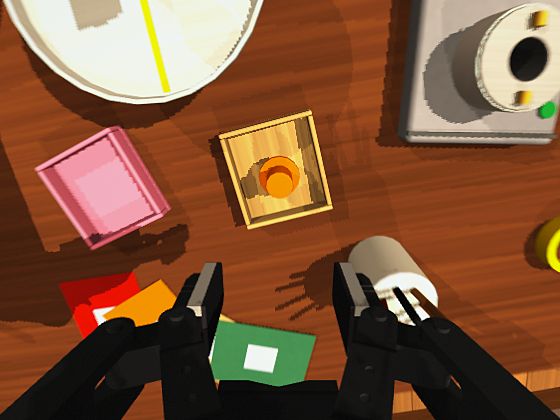

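View pics/w5_side.png

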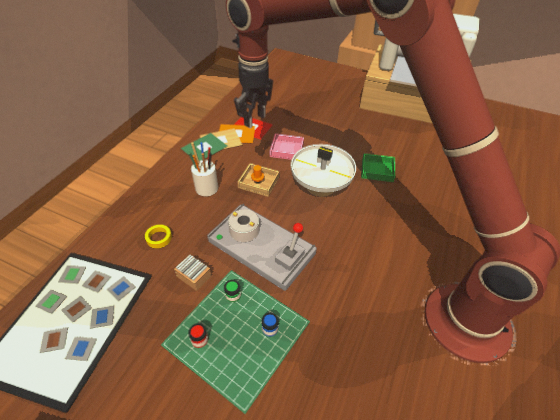

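The plug stands in the wooden tray, at (279,175) in the wrist picture. Moving on to the carousel.

```bash
python3 to.py 491.5 -275.5 400 -180
```

```text
at [ 681.2 -201.5  400.2] [-179.95    0.46  169.89] t 7.65 q7 95.8
xyz [ 0.1737 -0.1061 -0.0011] twist -0.1765 rows 4.1 1.2
```

```bash
python3 -m creep '[{"gripper":-1,"xyz":[0.174,-0.106,0],"twist":-0.176},{"gripper":-1,"xyz":[0.174,-0.106,0],"twist":-0.176},{"gripper":-1,"xyz":[0.174,-0.106,0],"twist":-0.176},{"gripper":-1,"xyz":[0.174,-0.106,0],"twist":-0.176},{"gripper":-1,"xyz":[0.174,-0.106,0],"twist":-0.176},{"gripper":-1,"xyz":[0.174,-0.106,0],"twist":-0.176},{"gripper":-1,"xyz":[0.174,-0.106,0],"twist":-0.176}]'
cat > car.py <<'E'
from m import *
import sys
cx,cy=float(sys.argv[1]),float(sys.argv[2]);base=float(sys.argv[3]) # hub underside z
for n in sys.argv[5:]:
    p=capture(n);save(p,sys.argv[4]+"_"+n);P=cloud(p);X,Y,Z=P[...,0],P[...,1],P[...,2]
    D=np.hypot(X-cx,Y-cy);F=p["frame"].astype(int)
    m=(abs(D-99)<9)&(abs(Z-base-30)<5)
    print(n," pan",m.sum(),np.round(circ(X[m],Y[m],100),1) if m.sum()>100 else 0, np.nanmedian(Z[m]))
    yl=(F[...,0]>140)&(F[...,1]>110)&(F[...,2]<90)&(D<95)
    for lo,hi,nm in ((5,25,'pan'),(80,105,'bar')):
        q=P[yl&(Z>lo+base)&(Z<hi+base)][:,:2]
        if len(q)>15:
            vx,vy,x0,y0=cv2.fitLine(q.astype(np.float32),cv2.DIST_HUBER,0,.01,.01).ravel()
            print(" line",nm,len(q),np.round([np.degrees(np.arctan(vy/vx)),x0,y0,y0+vy/vx*(cx-x0)],1))
    m=(D<35)&(Z>base+84)&(Z<base+98)
    if m.sum()>20: print(" bar",m.sum(),np.round([a for b in cv2.minAreaRect(P[m][:,:2].astype(np.float32)) for a in np.atleast_1d(b)],1),np.median(Z[m]))
    m=(D<80)&(D>45)&(abs(Z-base-17)<7)
    if m.sum()>200:
        c=np.linalg.lstsq(np.c_[P[m][:,:2]-[cx,cy],np.ones(m.sum())],P[m][:,2],rcond=None)[0];print(" floor plane",np.round(c,4))
E
python3 car.py 492 -275.5 60 k1 wrist; python3 to.py 491.5 -275.5 291 180
```

```text
time: 8.35
tool_pos: [492.0, -274.2, 395.3]
orientation: [179.9, 0.0, -179.9]
force: [0.1, 0.6, -0.1]
opening: 85.3
wrist  pan 4698 [ 493.3 -277. ] 89.87586855498657
 line pan 816 [   0.   469.  -277.7 -277.7]
 line bar 313 [   0.9  492.5 -277.3 -277.3]
 bar 1940 [ 492.1 -277.4   23.9   40.1   89.2] 149.28242744787542
 floor plane [ 2.00000e-04 -1.10000e-03  7.64462e+01]
at [ 492.5 -273.9  395.3] [ 1.7993e+02  3.0000e-02 -1.7986e+02] t 8.4 q7 116.7
xyz [ 0.001  -0.0017  0.1043] twist 0.0024 rows 2.1 0.0
```

View pics/k1_wrist.png

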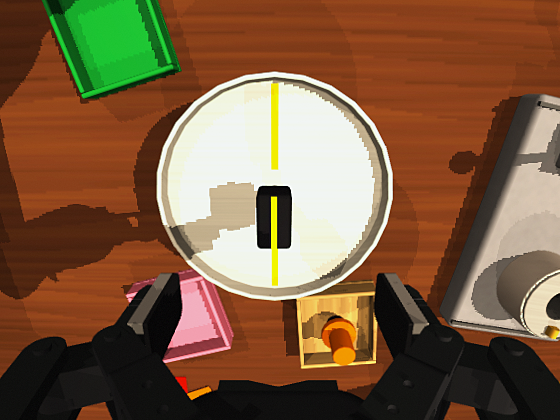

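```bash
python3 -m creep '[{"gripper":-1,"xyz":[0,-0.0033,0.04],"twist":0.002},{"gripper":-1,"xyz":[0,-0.0033,0.08],"twist":0.002},{"gripper":-1,"xyz":[0,-0.0033,0.104],"twist":0.002},{"gripper":-1,"xyz":[0,-0.0033,0.104],"twist":0.002},{"gripper":-1,"xyz":[0,-0.0033,0.104],"twist":0.002}]'
python3 to.py 492.3 -277.5 291 180
python3 -c "
from h import *
p=capture('wrist');save(p,'k2')"
```

```text
time: 8.9
tool_pos: [492.4, -277.7, 291.7]
orientation: [180.0, 0.0, 180.0]
force: [-0.3, -0.4, 0.4]
opening: 85.8
at [ 492.4 -277.7  291.7] [1.7998e+02 3.0000e-02 1.7999e+02] t 8.9 q7 116.7
xyz [0.0001 0.0002 0.0007] twist -0.0002 rows 0.0 0.0
```

View pics/k2.png

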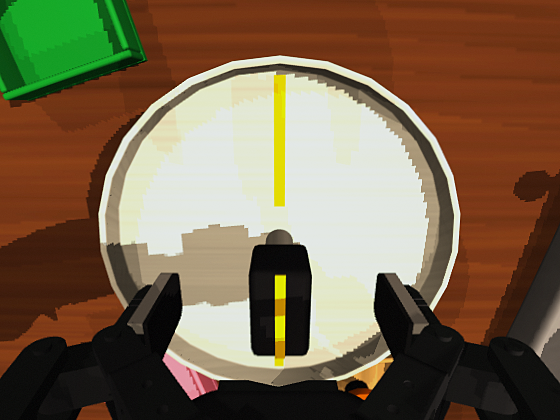

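```bash
python3 -m creep '[{"gripper":0.3,"xyz":[0,0,0],"twist":0},{"gripper":1,"xyz":[0,0,0],"twist":0},{"gripper":1,"xyz":[0,0,0],"twist":0},{"gripper":1,"xyz":[0,0,0],"twist":0},{"gripper":1,"xyz":[0,0,0],"twist":0},{"gripper":1,"xyz":[0,0,0],"twist":0},{"gripper":1,"xyz":[0,0,-0.015],"twist":0},{"gripper":1,"xyz":[0,0,-0.04],"twist":0},{"gripper":1,"xyz":[0,0,-0.07],"twist":0},{"gripper":1,"xyz":[0,0,-0.1],"twist":0},{"gripper":1,"xyz":[0,0,-0.11],"twist":0},{"gripper":1,"xyz":[0,0,-0.11],"twist":0}]' 90
python3 to.py 609 16 400 169.8; python3 car.py 492 -277 170 k3 wrist side
```

```text
time: 10.15
tool_pos: [490.9, -278.7, 401.8]
orientation: [-179.9, 0.0, 179.9]
force: [-0.7, -0.5, -6.4]
opening: 22.6
at [ 490.9 -278.7  401.8] [-1.7994e+02  5.0000e-02  1.7985e+02] t 10.15 q7 116.9
xyz [-0.1173  0.295   0.0016] twist 0.1754 rows 6.3 1.2
wrist  pan 8496 [ 495.9 -279.3] 199.37469229420915
 line pan 1464 [-1.000e-01  4.381e+02 -2.787e+02 -2.787e+02]
 line bar 825 [  -0.5  491.6 -279.4 -279.4]
 bar 6916 [ 489.5 -282.4   46.6   45.2   57.4] 259.00219933424466
 floor plane [-8.000000e-04  7.400000e-03  1.860369e+02]
side  pan 186 [ 490.6 -276.8] 196.92543911154152
 line pan 26 [  -0.5  490.6 -277.8 -277.8]
 bar 41 [ 482.5 -272.5   45.4   22.9   84.9] 256.8617999983143
 floor plane [-2.400000e-03  1.360000e-02  1.828573e+02]
```

View pics/k3_side.png

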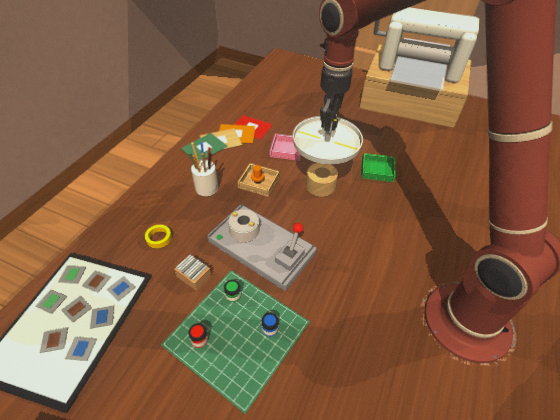

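View pics/k3_wrist.png

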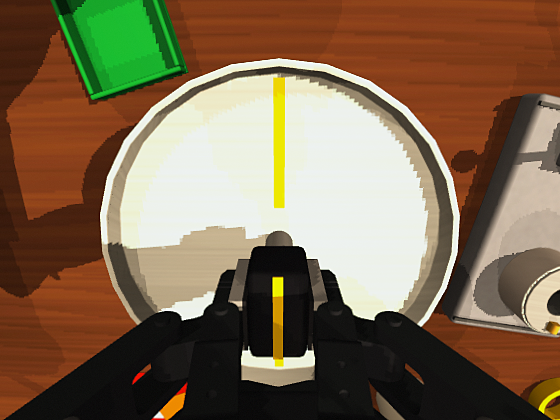

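```bash
cat > sp.py <<'E'
from m import *
import sys
for n in sys.argv[1:]:
    p=capture(n);save(p,"sp_"+n);P=cloud(p);X,Y,Z=P[...,0],P[...,1],P[...,2]
    D=np.hypot(X-609,Y-15);F=p["frame"].astype(int)
    m=(D<50)&(abs(Z-80)<6);q=P[m][:,:2]
    print(n,m.sum(),"face",cv2.minEnclosingCircle(q.astype(np.float32)), [np.round(np.percentile(q[:,i],[.5,99.5]).mean(),1) for i in (0,1)])
    yl=(D<45)&(abs(Z-84)<9)&(F[...,0]>130)&(F[...,0]>F[...,2]*1.8)
    q=P[yl][:,:2];a=q[q[:,0]>609].mean(0);b=q[q[:,0]<609].mean(0)
    print(" dogs",len(q),a,b,(a+b)/2,np.degrees(np.arctan2(*(a-b)[::-1])))
    m=(abs(Z-34)<3)&(X>380)&(abs(Y-20)<130)
    k,lab=cv2.connectedComponents(m.astype(np.uint8));b=np.argmax(np.bincount(lab[lab>0]))
    r=cv2.minAreaRect(P[lab==b][:,:2].astype(np.float32));a=np.radians(r[2]-90);print(" mach",r,np.array(r[0])+60*np.array([np.cos(a),np.sin(a)]))
E
python3 sp.py top side
```

```text
top 760 face ((610.2435302734375, 15.13144302368164), 41.939857482910156) [np.float64(609.5), np.float64(15.1)]
 dogs 25 [637.12871074   8.79181805] [580.38381879  19.14989429] [608.75626476  13.97085617] -10.34474186179859
 mach ((551.2481079101562, 26.201644897460938), (149.56396484375, 269.0908508300781), 79.7281494140625) [610.28647379  15.50251624]
side 477 face ((608.3309326171875, 17.867755889892578), 42.680423736572266) [np.float64(607.6), np.float64(18.0)]
 dogs 27 [637.88482997  13.11918411] [580.58957319  23.97847558] [609.23720158  18.54882985] -10.732091341556512
 mach ((548.6241455078125, 27.549713134765625), (152.4911346435547, 266.4011535644531), 79.07402038574219) [607.53651772  16.17727276]
```

View pics/sp_top.png

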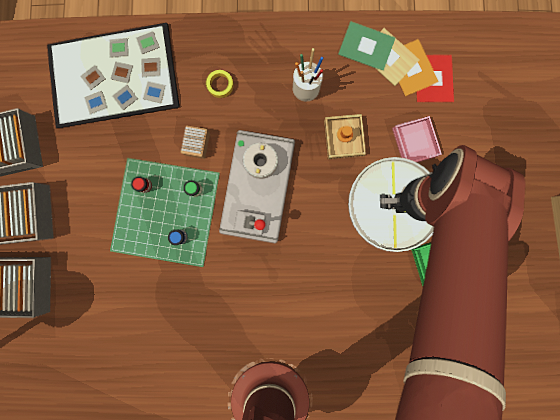

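```bash
python3 to.py 609 14.5 395 169.6
```

```text
at [ 490.4 -278.1  399.3] [179.87  -0.27 179.87] t 10.35 q7 116.9
xyz [-0.1179  0.2929  0.0044] twist 0.1792 rows 6.3 1.2
```

```bash
python3 -m creep '[{"gripper":1,"xyz":[-0.015,0.03,0],"twist":0.02},{"gripper":1,"xyz":[-0.03,0.07,0],"twist":0.06},{"gripper":1,"xyz":[-0.05,0.11,0],"twist":0.1},{"gripper":1,"xyz":[-0.065,0.15,0],"twist":0.14},{"gripper":1,"xyz":[-0.08,0.19,0],"twist":0.179},{"gripper":1,"xyz":[-0.095,0.23,0],"twist":0.179},{"gripper":1,"xyz":[-0.108,0.26,0],"twist":0.179},{"gripper":1,"xyz":[-0.115,0.28,0],"twist":0.179},{"gripper":1,"xyz":[-0.118,0.293,0.0],"twist":0.179},{"gripper":1,"xyz":[-0.118,0.293,0.0],"twist":0.179},{"gripper":1,"xyz":[-0.118,0.293,0.0],"twist":0.179},{"gripper":1,"xyz":[-0.118,0.293,0.0],"twist":0.179}]'
python3 to.py 609 14.5 395 169.6; python3 car.py 609 14.5 168 k4 wrist side top
```

```text
time: 11.55
tool_pos: [609.3, 11.6, 401.5]
orientation: [-179.9, -0.0, 169.4]
force: [-0.6, -0.2, -6.0]
opening: 22.6
at [609.3  11.6 401.5] [-1.7985e+02 -4.0000e-02  1.6940e+02] t 11.55 q7 76.7
xyz [0.0008 0.0028 0.0065] twist -0.0035 rows 0.1 0.0
wrist  pan 9588 [614.    9.8] 198.89445666603797
 line pan 1460 [-10.4 557.3  20.8  11.3]
 line bar 801 [ -9.9 610.1  10.5  10.7]
 bar 7031 [609.2  14.1  44.2  44.6  17.1] 258.5875265375118
 floor plane [-1.200000e-03  5.800000e-03  1.856784e+02]
side  pan 419 [610.3  12.4] 197.8845368571251
 line pan 56 [-10.3 603.4  14.3  13.2]
 bar 113 [604.8  15.   40.1  38.1  32.8] 257.72029726389127
 floor plane [4.000000e-04 8.600000e-03 1.848089e+02]
top  pan 235 [611.2  15.4] 199.45268929421457
 floor plane [-2.100000e-03  1.020000e-02  1.869563e+02]
```

View pics/k4_side.png

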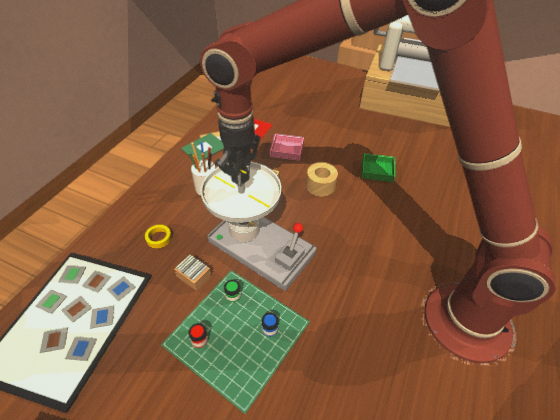

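View pics/k4_wrist.png

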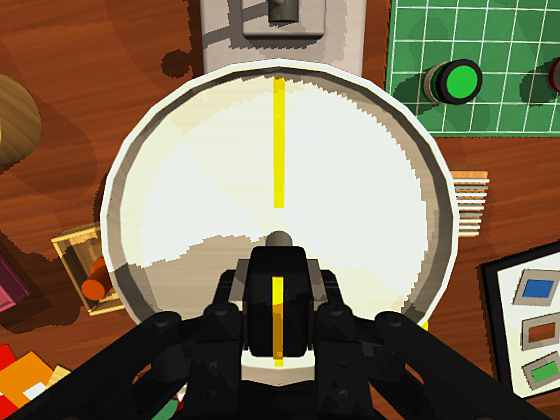

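```bash
python3 -m creep '[{"gripper":1,"xyz":[0.001,0.0028,0.0],"twist":-0.003},{"gripper":1,"xyz":[0.001,0.0028,0.015],"twist":-0.003},{"gripper":1,"xyz":[0.001,0.0028,0.03],"twist":-0.003},{"gripper":1,"xyz":[0.001,0.0028,0.04],"twist":-0.003},{"gripper":1,"xyz":[0.001,0.0028,0.048],"twist":-0.003},{"gripper":1,"xyz":[0.001,0.0028,0.056],"twist":-0.003},{"gripper":1,"xyz":[0.001,0.0028,0.056],"twist":-0.003},{"gripper":1,"xyz":[0.001,0.0028,0.056],"twist":-0.003}]'
python3 to.py 609 14.5 311.7 169.6
```

```text
time: 12.5
tool_pos: [609.4, 17.3, 346.0]
orientation: [180.0, 0.0, 169.8]
force: [-0.2, 0.0, -6.4]
opening: 22.5
at [609.4  17.3 346. ] [1.8000e+02 3.0000e-02 1.6979e+02] t 12.5 q7 76.5
xyz [-0.0001 -0.0028  0.0343] twist 0.0032 rows 0.7 0.0
```

```bash
python3 -m creep '[{"gripper":1,"xyz":[0,-0.0026,0],"twist":0.003},{"gripper":1,"xyz":[0,-0.0026,0],"twist":0.003},{"gripper":1,"xyz":[0,-0.0026,0],"twist":0.003},{"gripper":1,"xyz":[0,-0.0026,0],"twist":0.003},{"gripper":1,"xyz":[0,-0.0026,0],"twist":0.003}]'; python3 to.py 609 14.5 311.7 169.6
python3 -m creep '[{"gripper":1,"xyz":[0,0,0],"twist":0},{"gripper":1,"xyz":[0,0,0],"twist":0},{"gripper":1,"xyz":[0,0,0],"twist":0}]'
python3 to.py 609 14.5 311.7 169.6;python3 car.py 609 14.5 114 k5 wrist side top
```

```text
time: 13.0
tool_pos: [608.8, 14.8, 345.9]
orientation: [180.0, 0.0, 169.6]
force: [1.0, -0.7, -6.5]
opening: 23.0
at [608.8  14.8 345.9] [179.99   0.   169.62] t 13.0 q7 76.6
xyz [-0.0003 -0.0002  0.0342] twist 0.0004 rows 0.7 0.0
time: 13.3
tool_pos: [608.8, 14.7, 345.7]
orientation: [-180.0, -0.0, 169.6]
force: [-0.1, -0.3, -5.9]
opening: 22.8
at [608.8  14.7 345.7] [-1.8000e+02 -1.0000e-02  1.6962e+02] t 13.3 q7 76.6
xyz [-0.0003 -0.0002  0.034 ] twist 0.0004 rows 0.7 0.0
wrist  pan 8476 [613.5  13.3] 143.32604876139456
 line pan 1459 [-10.2 583.6  19.4  14.8]
 line bar 807 [-10.1 609.1  14.2  14.2]
 bar 6873 [606.5  11.6  46.6  45.1  47.5] 202.91879213103604
 floor plane [-2.000000e-04  8.100000e-03  1.299268e+02]
side  pan 330 [610.1  15.8] 142.39463096655436
 line pan 54 [-10.4 607.6  16.9  16.7]
 bar 100 [602.6  18.4  34.4  37.9  33.8] 202.6117838208514
 floor plane [-0.000000e+00  1.330000e-02  1.288703e+02]
top  pan 199 [610.7  18.1] 143.51328092527118
 floor plane [3.600000e-03 1.270000e-02 1.310038e+02]
```

```bash
python3 -c "
import cv2
a=cv2.imread('pics/k5_side.png')[130:300,170:340];cv2.imwrite('pics/k5c.png',cv2.resize(a,None,fx=3.5,fy=3.5,interpolation=2))"
```

```text
(no output)
```

View pics/k5c.png

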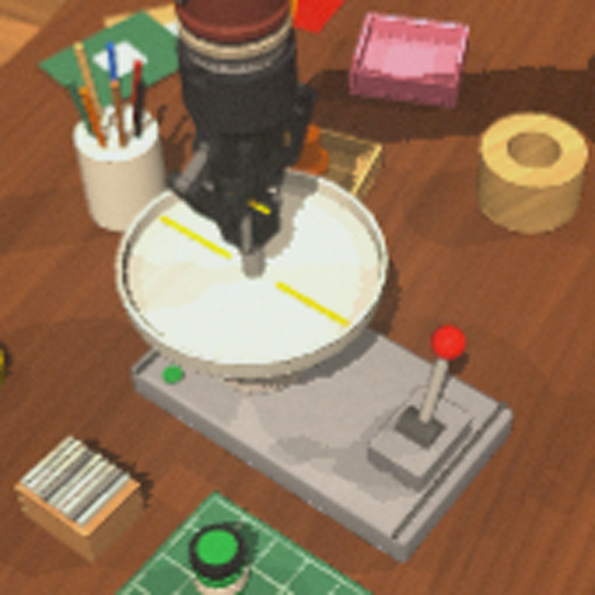

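The carousel is held level over the spindle with the shank tip in the hole and no side force. I'll descend in steps.

```bash
python3 -m creep '[{"gripper":1,"xyz":[0,0,0.008],"twist":0},{"gripper":1,"xyz":[0,0,0.016],"twist":0},{"gripper":1,"xyz":[0,0,0.02],"twist":0},{"gripper":1,"xyz":[0,0,0.02],"twist":0},{"gripper":1,"xyz":[0,0,0.02],"twist":0}]';  python3 to.py 609 14.5 311.7 169.6; python3 -c "
from h import *;print(sense()['torque'],sense()['force'])"
```

```text
time: 13.95
tool_pos: [608.8, 14.7, 325.5]
orientation: [-180.0, -0.0, 169.6]
force: [0.2, -0.1, -6.8]
opening: 22.9
at [608.8  14.7 325.5] [-1.7999e+02 -2.0000e-02  1.6961e+02] t 13.95 q7 76.6
xyz [-0.0002 -0.0001  0.0138] twist 0.0002 rows 0.3 0.0
[ 0.007288    0.03244554 -0.0230171 ] [ 0.20604877 -0.09396203 -6.7895287 ]
```

```bash
python3 -m creep '[{"gripper":1,"xyz":[0,0,0.003],"twist":0},{"gripper":1,"xyz":[0,0,0.006],"twist":0},{"gripper":1,"xyz":[0,0,0.009],"twist":0},{"gripper":1,"xyz":[0,0,0.009],"twist":0}]';python3 -c "
from h import *;print(sense()['torque'],sense()['force'])"
```

```text
time: 14.35
tool_pos: [608.5, 14.7, 316.1]
orientation: [-180.0, -0.1, 169.6]
force: [0.1, -0.4, -6.3]
opening: 23.0
[ 0.00273698  0.03862077 -0.02038103] [ 0.14038489 -0.41465202 -6.33212682]
```

```bash
python3 -m creep '[{"gripper":1,"xyz":[0,0,0.002],"twist":0},{"gripper":1,"xyz":[0,0,0.0035],"twist":0},{"gripper":1,"xyz":[0,0,0.0045],"twist":0},{"gripper":1,"xyz":[0,0,0.0045],"twist":0}]';python3 -c "
from h import *;print(sense()['torque'],sense()['force'])"
```

```text
time: 14.75
tool_pos: [608.7, 14.7, 312.5]
orientation: [-180.0, -0.0, 169.6]
force: [-1.2, 0.4, -4.1]
opening: 22.8
[-0.02326821  0.31393881 -0.01077997] [-1.21990345  0.38511543 -4.14893271]
```

```bash
python3 -m creep '[{"gripper":1,"xyz":[0,0,0.0015],"twist":0},{"gripper":1,"xyz":[0,0,0.0015],"twist":0},{"gripper":1,"xyz":[0,0,0.0015],"twist":0}]';python3 -c "
from h import *;print(sense()['torque'],sense()['force'])"; python3 car.py 609 14.5 80 k6 side wrist
```

```text
time: 15.05
tool_pos: [608.6, 14.8, 312.4]
orientation: [180.0, 0.0, 169.6]
force: [-4.2, 0.5, 5.9]
opening: 23.0
[-0.17223064  1.19603923 -0.09886086] [-4.23490394  0.45442505  5.9232641 ]
side  pan 329 [609.9  15.8] 108.88978525024989
 line pan 51 [-10.1 603.3  17.7  16.7]
 bar 97 [601.1  19.4  36.4  37.5  34.9] 168.9279916439824
 floor plane [2.0000e-04 8.7000e-03 9.5529e+01]
wrist  pan 8953 [613.4  13.5] 110.0433337129787
 line pan 1478 [-10.4 556.7  23.9  14.3]
 line bar 811 [-10.8 609.1  14.2  14.2]
 bar 6927 [607.5  11.   44.8  44.2  52.3] 169.58274486730863
 floor plane [-1.80000e-03  6.40000e-03  9.66358e+01]
```

```bash
python3 -m creep '[{"gripper":1,"xyz":[0,0,0],"twist":0},{"gripper":0.2,"xyz":[0,0,0],"twist":0},{"gripper":-0.2,"xyz":[0,0,0],"twist":0},{"gripper":-0.6,"xyz":[0,0,0],"twist":0},{"gripper":-0.8,"xyz":[0,0,0],"twist":0},{"gripper":-0.8,"xyz":[0,0,0],"twist":0},{"gripper":-0.8,"xyz":[0,0,-0.04],"twist":0},{"gripper":-0.8,"xyz":[0,0,-0.09],"twist":0},{"gripper":-0.8,"xyz":[0,0,-0.11],"twist":0},{"gripper":-0.8,"xyz":[0,0,-0.11],"twist":0}]'; python3 car.py 609 14.5 80 k7 wrist side; python3 -c "
from h import *;print(sense()['torque'],sense()['force'],sense()['tool_pos'])"
```

```text
time: 16.15
tool_pos: [609.7, 14.7, 425.1]
orientation: [179.9, 0.5, 169.6]
force: [-0.1, -0.1, -0.4]
opening: 76.6
wrist  pan 4408 [610.6  14.6] 109.86610966071717
 line pan 801 [-10.4 585.5  18.4  14.1]
 line bar 312 [-11.2 615.4  13.2  14.5]
 bar 1803 [609.2  14.3  23.8  39.3  80.5] 169.35252290646923
 floor plane [ 3.00000e-04 -1.30000e-03  9.64501e+01]
side  pan 395 [608.5  16.9] 108.56778597425144
 line pan 49 [-10.2 608.1  16.8  16.7]
 line bar 19 [-10.5 610.6  16.7  17. ]
 bar 116 [608.4  18.2  23.3  39.1  79.1] 168.28027709456904
 floor plane [ 3.00000e-04 -3.00000e-04  9.53695e+01]
[-0.0275626   0.02765539  0.05231493] [-0.69555708 -1.17905893 -0.44837652] [608.55272927  14.69057394 420.58078988]
```

View pics/k7_wrist.png

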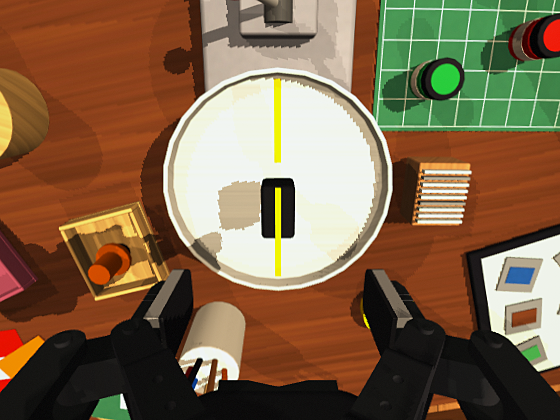

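The carousel is home: the pan floor rose exactly 20.0 mm from where it sat on the stand, it is level, and its lines are at -10.4°. Lever next.

```bash
python3 to.py 443.6 -28.5 400 169.7
```

```text
at [608.6  14.7 420.6] [-1.8000e+02 -1.0000e-02  1.6962e+02] t 16.25 q7 76.6
xyz [ 0.1545 -0.0722  0.0206] twist -0.0014 rows 3.4 0.0
```

```bash
python3 -m creep '[{"gripper":1,"xyz":[0.1545,-0.0722,0],"twist":0},{"gripper":1,"xyz":[0.1545,-0.0722,0],"twist":0},{"gripper":1,"xyz":[0.1545,-0.0722,0],"twist":0},{"gripper":1,"xyz":[0.1545,-0.0722,0.02],"twist":0},{"gripper":1,"xyz":[0.1545,-0.0722,0.06],"twist":0},{"gripper":1,"xyz":[0.1545,-0.0722,0.1],"twist":0},{"gripper":1,"xyz":[0.1545,-0.0722,0.128],"twist":0},{"gripper":1,"xyz":[0.1545,-0.0722,0.128],"twist":0},{"gripper":1,"xyz":[0.1545,-0.0722,0.128],"twist":0}]'; python3 to.py 443.6 -28.5 293 169.7
python3 -c "
from h import *
save(capture('side'),'l1',(200,130,370,300),3.5);save(capture('wrist'),'l1w')"
```

```text
time: 17.15
tool_pos: [443.5, -28.5, 292.1]
orientation: [-180.0, -0.2, 169.6]
force: [1.0, 0.2, -0.1]
opening: 0.3
at [443.5 -28.5 292.1] [-1.7997e+02 -1.6000e-01  1.6961e+02] t 17.15 q7 81.0
xyz [-0.0001 -0.     -0.0009] twist -0.0015 rows 0.0 0.0
```

View pics/l1.png

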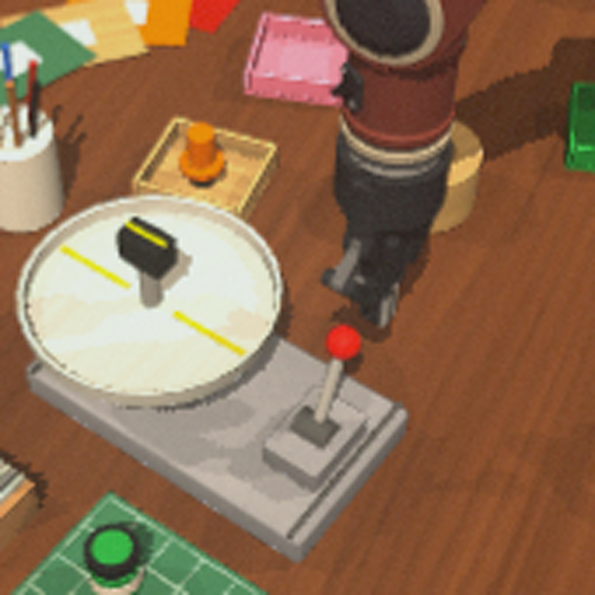

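View pics/l1w.png

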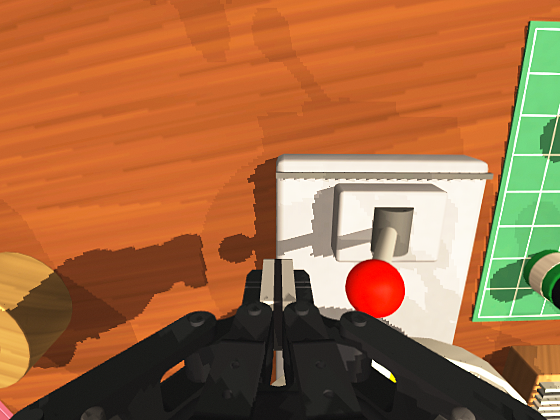

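The ball (375,288) is beside the closed fingers (283,280), at matching depth along the unit. I'll push it along +y.

```bash
python3 -m creep '[{"gripper":1,"xyz":[0,0.01,0],"twist":0},{"gripper":1,"xyz":[0,0.02,0],"twist":0},{"gripper":1,"xyz":[0,0.03,0],"twist":0},{"gripper":1,"xyz":[0,0.04,0],"twist":0},{"gripper":1,"xyz":[0,0.05,0],"twist":0},{"gripper":1,"xyz":[0,0.06,0],"twist":0},{"gripper":1,"xyz":[0,0.068,0],"twist":0},{"gripper":1,"xyz":[0,0.074,0],"twist":0},{"gripper":1,"xyz":[0,0.074,0],"twist":0}]'; python3 -c "
from h import *
print(sense()['force']);save(capture('wrist'),'l2w')"
```

```text
time: 18.15
tool_pos: [457.2, 45.5, 292.6]
orientation: [180.0, -0.0, 169.7]
force: [-0.8, -0.4, 0.1]
opening: -0.3
[-0.81004398 -0.37519818  0.08182267]
```

View pics/l2w.png

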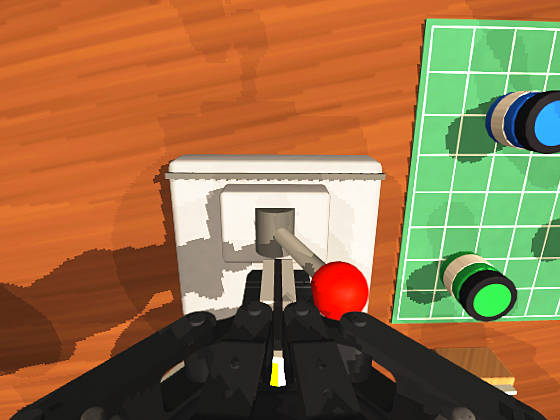

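```bash
python3 -m creep '[{"gripper":1,"xyz":[0,0.003,0],"twist":0},{"gripper":1,"xyz":[0,0.006,0],"twist":0},{"gripper":1,"xyz":[0,0.008,0],"twist":0},{"gripper":1,"xyz":[0,0.008,0],"twist":0}]'
```

```text
time: 18.6
tool_pos: [458.6, 52.4, 292.7]
orientation: [180.0, -0.0, 169.6]
force: [-0.1, 0.4, 0.0]
opening: 0.3
```

```bash
cat > ball.py <<'E'
from m import *
for n in ["wrist","side","top"]:
    p=capture(n);P=cloud(p);X,Y,Z=P[...,0],P[...,1],P[...,2];F=p["frame"].astype(int)
    m=(np.hypot(X-460,Y-45)<60)&(F[...,0]>120)&(F[...,1]<90)&(F[...,2]<90)&(Z>95)&(Z<150)
    if m.sum()<20: continue
    Q=P[m];q=least_squares(lambda q:np.linalg.norm(Q-q,axis=1)-13,Q.mean(0)-[0,0,8],loss='soft_l1').x
    d=q[:2]-[456.5,42.3];ym=d@[.179,.984]
    print(n,m.sum(),np.round(q,1),"y",round(ym,1),"lock",0.5+np.arctan2(ym,q[2]-56))
E
python3 ball.py
```

```text
wrist 2493 [463.8  77.5 127.3] y 35.9 lock 0.9671310950994586
side 86 [463.2  79.6 126.6] y 37.9 lock 0.9926531079374102
```

```bash
python3 -m creep '[{"gripper":1,"xyz":[0,0.0025,0],"twist":0},{"gripper":1,"xyz":[0,0.0025,0],"twist":0},{"gripper":1,"xyz":[0,0.0025,0],"twist":0}]'; python3 ball.py
```

```text
time: 19.05
tool_pos: [459.0, 54.8, 292.8]
orientation: [180.0, 0.0, 169.6]
force: [-0.6, 0.7, 0.9]
opening: -0.2
wrist 2468 [464.2  79.7 126.1] y 38.2 lock 0.9984349341083121
side 89 [463.9  81.7 125.6] y 40.1 lock 1.023016200606902
```

The lever is at about 1.0 rad, at its stop. I'll back off and look at the jars.

```bash
python3 -m creep '[{"gripper":1,"xyz":[0,-0.02,0],"twist":0},{"gripper":1,"xyz":[0,-0.03,0],"twist":0},{"gripper":1,"xyz":[0,-0.03,-0.03],"twist":0},{"gripper":1,"xyz":[0,-0.03,-0.08],"twist":0},{"gripper":1,"xyz":[0,-0.03,-0.12],"twist":0},{"gripper":0,"xyz":[0,-0.03,-0.12],"twist":0},{"gripper":0,"xyz":[0,-0.03,-0.12],"twist":0}]'; python3 ball.py
cat > jars.py <<'E'
from m import *
import sys
col=dict(red=lambda h,s,v:((h<8)|(h>172)),blue=lambda h,s,v:(h>95)&(h<130),green=lambda h,s,v:(h>45)&(h<80),yellow=lambda h,s,v:(h>20)&(h<35))
guess=dict(red=(559,323),blue=(423,227.5),green=(546,188))
def jars(n,z0=48,save_as=None,names=None):
    p=capture(n)
    if save_as: save(p,save_as)
    P=cloud(p);X,Y,Z=P[...,0],P[...,1],P[...,2]
    for k,g in guess.items():
        m=(np.hypot(X-g[0],Y-g[1])<60)&(abs(Z-z0)<3)
        kk,lab=cv2.connectedComponents(m.astype(np.uint8))
        for i in range(1,kk):
            q=P[lab==i][:,:2].astype(np.float32)
            if len(q)<80: continue
            c,r=cv2.minEnclosingCircle(q)
            px=proj(p,[*c,z0])[0];rgb=p["frame"][int(px[1])%420,int(px[0])%560]
            print(n,k,np.round(c,1),round(r,1),rgb,len(q),np.round(np.median(Z[lab==i]),1))
if __name__=="__main__":
    for n in sys.argv[2:]: jars(n,save_as=sys.argv[1]+n)
E
python3 jars.py j1 top side wrist; python3 car.py 609 14.5 80 k8 side top
```

```text
time: 19.9
tool_pos: [453.4, 25.0, 413.4]
orientation: [180.0, 0.1, 169.6]
force: [0.2, -0.7, 0.0]
opening: 28.3
wrist 827 [464.2  79.5 126.1] y 38.0 lock 0.9965381757953602
side 86 [463.5  81.8 125.9] y 40.1 lock 1.0209344818645876
top red [525.1 300. ] 20.3 [213  70  58] 173 48.3
top blue [423.1 228.2] 19.7 [ 73 135 205] 175 48.4
top green [546.5 189. ] 19.8 [ 85 186  98] 146 48.4
side red [524.  303.4] 20.4 [230  48  28] 227 47.8
side blue [421.8 232.4] 20.0 [ 46 115 212] 202 47.5
side green [545.2 194.1] 20.0 [ 58 180  72] 169 47.2
wrist red [523.6 299.8] 20.1 [243  16   0] 870 47.2
wrist blue [422.4 228.7] 20.4 [ 34 124 232] 1336 47.3
wrist green [545.7 191. ] 20.2 [ 33 202  54] 947 47.3
side  pan 393 [608.4  16.9] 108.4533229851131
 line pan 49 [-10.3 608.8  16.6  16.5]
 line bar 19 [-12.1 610.5  16.3  16.6]
 bar 114 [608.4  18.1  23.8  39.2  77. ] 167.9950793022911
 floor plane [1.20000e-03 2.40000e-03 9.54287e+01]
top  pan 458 [608.1  15.3] 110.70570945908065
 line pan 48 [-10.3 632.8  10.   14.3]
 line bar 40 [-14.  609.5  14.1  14.2]
 bar 194 [610.3  15.   23.9  40.1  79.2] 170.05342055593906
 floor plane [-4.00000e-04  2.00000e-04  9.72847e+01]
```

View pics/j1top.png

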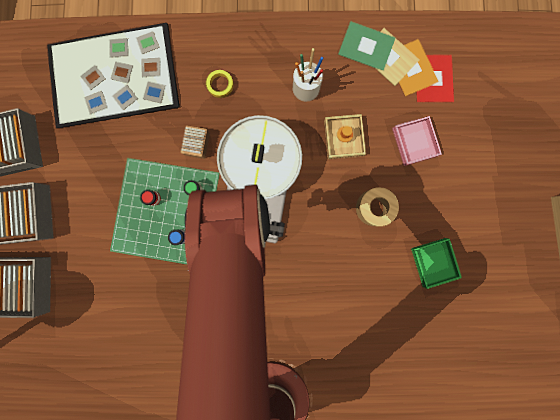

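The red jar has been knocked to about (524,300) and still stands. I'll pick the green one first.

```bash
python3 to.py 546 188.5 300 169.7
```

```text
at [453.6  25.2 412. ] [-1.7997e+02 -1.0000e-01  1.6962e+02] t 20.3 q7 74.4
xyz [-0.0617  0.1774  0.1118] twist -0.0015 rows 4.4 0.0
```

```bash
python3 -m creep '[{"gripper":-1,"xyz":[-0.062,0.177,0],"twist":-0.0015},{"gripper":-1,"xyz":[-0.062,0.177,0],"twist":-0.0015},{"gripper":-1,"xyz":[-0.062,0.177,0.0],"twist":-0.0015},{"gripper":-1,"xyz":[-0.062,0.177,0.04],"twist":-0.0015},{"gripper":-1,"xyz":[-0.062,0.177,0.08],"twist":-0.0015},{"gripper":-1,"xyz":[-0.062,0.177,0.112],"twist":-0.0015},{"gripper":-1,"xyz":[-0.062,0.177,0.112],"twist":-0.0015},{"gripper":-1,"xyz":[-0.062,0.177,0.112],"twist":-0.0015}]'; python3 jars.py j2 wrist; python3 to.py 546 188.5 186 169.7
```

```text
time: 21.1
tool_pos: [546.8, 188.0, 300.8]
orientation: [-180.0, -0.0, 169.7]
force: [0.7, -1.2, 1.1]
opening: 85.4
wrist red [524.  300.8] 20.0 [255  34   3] 2649 47.4
wrist blue [423.2 229.3] 19.9 [ 52 160 251] 2616 47.6
wrist green [546.2 190.9] 19.9 [ 50 244  79] 2375 47.6
at [547.2 188.  302.1] [1.7994e+02 1.3000e-01 1.6967e+02] t 21.15 q7 58.3
xyz [1.600e-03 1.000e-04 1.161e-01] twist -0.0005 rows 2.3 0.0
```

View pics/j2wrist.png

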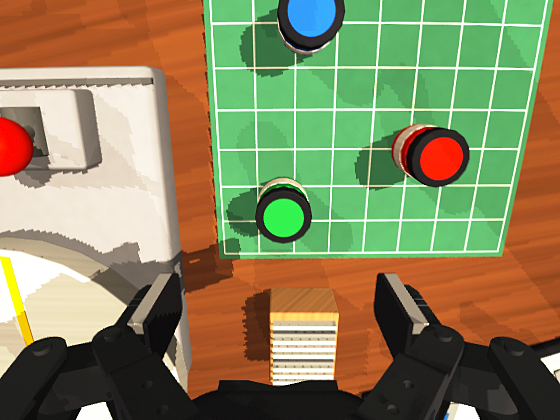

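```bash
python3 -m creep '[{"gripper":-1,"xyz":[0.001,0.002,0.04],"twist":0},{"gripper":-1,"xyz":[0.001,0.002,0.085],"twist":0},{"gripper":-1,"xyz":[0.001,0.002,0.115],"twist":0},{"gripper":-1,"xyz":[0.001,0.002,0.115],"twist":0},{"gripper":0,"xyz":[0.001,0.002,0.115],"twist":0},{"gripper":1,"xyz":[0.001,0.002,0.115],"twist":0},{"gripper":1,"xyz":[0.001,0.002,0.115],"twist":0},{"gripper":1,"xyz":[0.001,0.002,0.115],"twist":0},{"gripper":1,"xyz":[0.001,0.002,0.115],"twist":0}]' 40; python3 to.py 674 3 186 169.7; python3 -c "
from h import *
save(capture('wrist'),'j3')"
```

```text
time: 22.05
tool_pos: [546.8, 190.5, 188.3]
orientation: [179.9, 0.2, 169.7]
force: [-0.3, -0.8, 5.4]
opening: 38.8
at [546.8 190.5 188.3] [179.87   0.23 169.69] t 22.05 q7 57.9
xyz [-0.1587 -0.1618  0.0026] twist -0.0001 rows 4.5 0.0
```

View pics/j3.png

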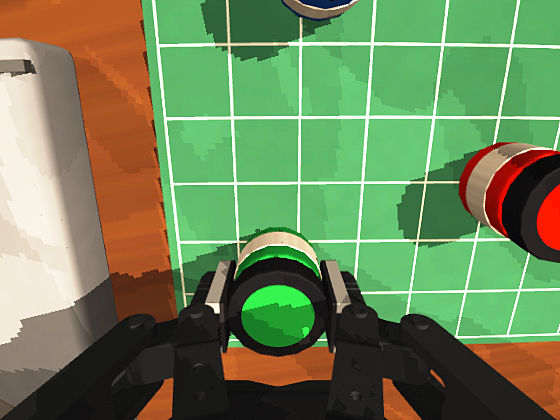

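Gripped: the opening is 38.8 mm and the jar is centred at (278,315). Lifting it to the far (+x) spot on the pan.

```bash
python3 -m creep '[{"gripper":1,"xyz":[0,0,-0.03],"twist":0},{"gripper":1,"xyz":[0,0,-0.07],"twist":0},{"gripper":1,"xyz":[0,0,-0.12],"twist":0},{"gripper":1,"xyz":[0,0,-0.17],"twist":0},{"gripper":1,"xyz":[-0.02,-0.02,-0.2],"twist":0},{"gripper":1,"xyz":[-0.05,-0.05,-0.2],"twist":0},{"gripper":1,"xyz":[-0.08,-0.08,-0.2],"twist":0},{"gripper":1,"xyz":[-0.11,-0.11,-0.2],"twist":0},{"gripper":1,"xyz":[-0.14,-0.14,-0.2],"twist":0},{"gripper":1,"xyz":[-0.159,-0.162,-0.2],"twist":0},{"gripper":1,"xyz":[-0.159,-0.162,-0.2],"twist":0},{"gripper":1,"xyz":[-0.159,-0.162,-0.2],"twist":0}]'; python3 to.py 674 2.8 286 169.7; python3 -c "
from h import *
save(capture('wrist'),'j4');save(capture('side'),'j4s')"
```

```text
time: 23.3
tool_pos: [673.1, 1.7, 386.1]
orientation: [180.0, -0.0, 169.6]
force: [0.0, 0.2, -1.7]
opening: 38.5
at [673.1   1.7 386.1] [ 1.7998e+02 -2.0000e-02  1.6960e+02] t 23.3 q7 77.8
xyz [-0.0007  0.0013  0.1001] twist -0.0018 rows 2.0 0.0
```

View pics/j4.png

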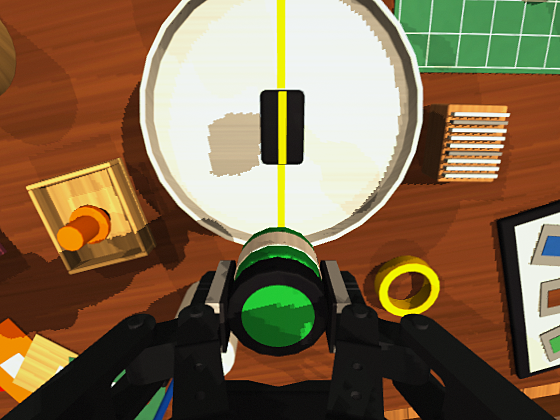

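View pics/j4s.png

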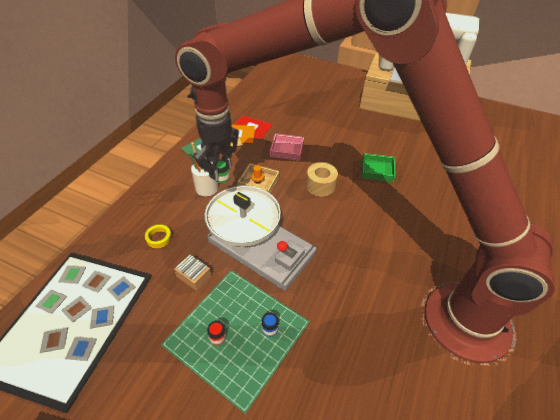

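```bash
python3 -m creep '[{"gripper":1,"xyz":[-0.0005,0.001,0.04],"twist":-0.002},{"gripper":1,"xyz":[-0.0005,0.001,0.075],"twist":-0.002},{"gripper":1,"xyz":[-0.0005,0.001,0.093],"twist":-0.002},{"gripper":1,"xyz":[-0.0005,0.001,0.099],"twist":-0.002},{"gripper":1,"xyz":[-0.0005,0.001,0.1],"twist":-0.002},{"gripper":1,"xyz":[-0.0005,0.001,0.1],"twist":-0.002}]'; python3 to.py 674 2.8 283.3 169.7
```

```text
time: 24.0
tool_pos: [674.4, 4.1, 287.3]
orientation: [180.0, 0.1, 169.9]
force: [0.1, 0.8, -1.1]
opening: 39.5
at [674.4   4.1 287.3] [1.7995e+02 1.4000e-01 1.6988e+02] t 24.0 q7 77.8
xyz [ 0.0002 -0.0014  0.004 ] twist 0.0031 rows 0.1 0.0
```

```bash
python3 -m creep '[{"gripper":1,"xyz":[0,-0.001,0.002],"twist":0.003},{"gripper":1,"xyz":[0,-0.001,0.0035],"twist":0.003},{"gripper":1,"xyz":[0,-0.001,0.0045],"twist":0.003},{"gripper":1,"xyz":[0,-0.001,0.0045],"twist":0.003}]'; python3 to.py 674 2.8 283.3 169.7
```

```text
time: 24.4
tool_pos: [674.3, 2.1, 283.2]
orientation: [180.0, 0.1, 169.6]
force: [-1.6, -0.4, 4.9]
opening: 39.1
at [674.3   2.1 283.2] [1.7998e+02 1.4000e-01 1.6963e+02] t 24.4 q7 77.7
xyz [ 0.0004  0.0007 -0.0001] twist -0.0013 rows 0.0 0.0
```

```bash
python3 -m creep '[{"gripper":1,"xyz":[0,0,-0.0008],"twist":0},{"gripper":0,"xyz":[0,0,-0.0008],"twist":0},{"gripper":-0.3,"xyz":[0,0,-0.0008],"twist":0},{"gripper":-0.3,"xyz":[0,0,-0.0008],"twist":0},{"gripper":-0.3,"xyz":[0,0,-0.0008],"twist":0},{"gripper":-0.3,"xyz":[0,0,-0.03],"twist":0},{"gripper":-0.3,"xyz":[0,0,-0.08],"twist":0},{"gripper":-0.3,"xyz":[0,0,-0.11],"twist":0},{"gripper":-0.3,"xyz":[0,0,-0.11],"twist":0}]'; python3 to.py 524 300 380 169.7;python3 jars.py j5 top side;python3 -c "
from h import *
save(capture('wrist'),'j5')"
```

```text
time: 25.3
tool_pos: [675.1, 2.3, 397.4]
orientation: [179.9, 0.7, 169.6]
force: [0.8, -0.3, 0.0]
opening: 55.0
at [675.1   2.3 397.4] [179.86   0.68 169.64] t 25.3 q7 77.8
xyz [0.2024 0.2656 0.0157] twist -0.0011 rows 6.7 0.0
top red [524.9 300.3] 20.0 [231  76  64] 179 48.4
top blue [423.  228.2] 20.0 [ 77 141 210] 183 48.3
side red [523.6 303.7] 20.4 [233  42  21] 224 47.7
side blue [422.3 231.7] 19.9 [ 44 107 194] 203 47.4
```

View pics/j5.png

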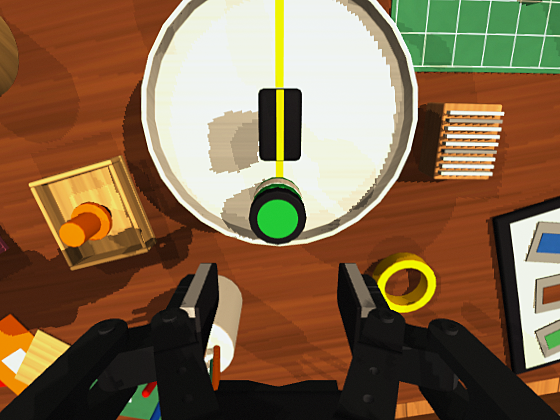

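The green jar stands on the pan at (277,215). Next is the red jar, which goes on the pan's +y spot, so I turn the tool 90°.

```bash
python3 -m creep '[{"gripper":-1,"xyz":[0.202,0.264,0],"twist":1.57},{"gripper":-1,"xyz":[0.202,0.264,0],"twist":1.57},{"gripper":-1,"xyz":[0.202,0.264,0],"twist":1.57},{"gripper":-1,"xyz":[0.202,0.264,0],"twist":1.57},{"gripper":-1,"xyz":[0.202,0.264,0],"twist":1.57},{"gripper":-1,"xyz":[0.202,0.264,0],"twist":1.57},{"gripper":-1,"xyz":[0.202,0.264,0],"twist":1.57},{"gripper":-1,"xyz":[0.202,0.264,0],"twist":1.57},{"gripper":-1,"xyz":[0.202,0.264,0.02],"twist":1.57},{"gripper":-1,"xyz":[0.202,0.264,0.05],"twist":1.57},{"gripper":-1,"xyz":[0.202,0.264,0.08],"twist":1.57},{"gripper":-1,"xyz":[0.202,0.264,0.08],"twist":1.57}]';python3 -m creep '[{"gripper":-1,"xyz":[0,0,0],"twist":0},{"gripper":-1,"xyz":[0,0,0],"twist":0}]'; python3 jars.py j6 wrist; python3 to.py 524.2 300 188 79.7
```

```text
time: 26.65
tool_pos: [520.1, 298.0, 305.4]
orientation: [-179.4, 0.5, 79.7]
force: [-0.4, -1.6, -0.4]
opening: 85.7
time: 26.85
tool_pos: [523.2, 298.3, 312.3]
orientation: [179.9, -0.1, 79.7]
force: [0.8, -0.6, 0.9]
opening: 85.5
wrist red [523.9 301.2] 19.9 [254  27   0] 2189 47.7
wrist blue [429.  227.3] 19.1 [16 13 14] 445 47.7
at [523.3 298.2 312.7] [ 1.7987e+02 -1.0000e-01  7.9720e+01] t 26.9 q7 -25.3
xyz [0.0017 0.0003 0.1247] twist 0.0003 rows 2.5 0.0
```

View pics/j6wrist.png

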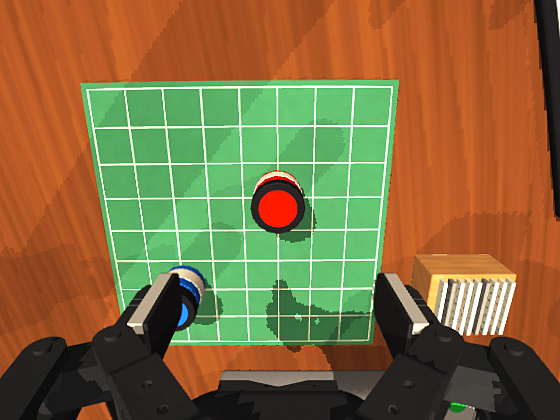

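```bash
python3 -m creep '[{"gripper":-1,"xyz":[0.002,0,0.045],"twist":0},{"gripper":-1,"xyz":[0.002,0,0.09],"twist":0},{"gripper":-1,"xyz":[0.002,0,0.1245],"twist":0},{"gripper":-1,"xyz":[0.002,0,0.1245],"twist":0},{"gripper":0,"xyz":[0.002,0,0.1245],"twist":0},{"gripper":1,"xyz":[0.002,0,0.1245],"twist":0},{"gripper":1,"xyz":[0.002,0,0.1245],"twist":0},{"gripper":1,"xyz":[0.002,0,0.1245],"twist":0},{"gripper":1,"xyz":[0.002,0,0.1245],"twist":0}]' 40; python3 to.py 620.8 79.5 188 79.7
```

```text
time: 27.8
tool_pos: [523.9, 300.7, 189.4]
orientation: [179.8, -0.2, 79.7]
force: [-1.2, -0.5, 6.5]
opening: 39.2
at [523.9 300.7 189.4] [179.81  -0.18  79.7 ] t 27.8 q7 -21.5
xyz [-0.2003  0.1349  0.0012] twist -0.0 rows 4.8 0.0
```

```bash
python3 -m creep '[{"gripper":1,"xyz":[0,0,-0.03],"twist":0},{"gripper":1,"xyz":[0,0,-0.07],"twist":0},{"gripper":1,"xyz":[0,0,-0.12],"twist":0},{"gripper":1,"xyz":[0,0,-0.17],"twist":0},{"gripper":1,"xyz":[-0.03,0.02,-0.2],"twist":0},{"gripper":1,"xyz":[-0.07,0.05,-0.2],"twist":0},{"gripper":1,"xyz":[-0.11,0.075,-0.2],"twist":0},{"gripper":1,"xyz":[-0.15,0.1,-0.2],"twist":0},{"gripper":1,"xyz":[-0.185,0.125,-0.2],"twist":0},{"gripper":1,"xyz":[-0.2,0.135,-0.2],"twist":0},{"gripper":1,"xyz":[-0.2,0.135,-0.2],"twist":0},{"gripper":1,"xyz":[-0.2,0.135,-0.2],"twist":0}]';python3 -m creep '[{"gripper":1,"xyz":[0,0,0],"twist":0},{"gripper":1,"xyz":[0,0,0],"twist":0}]'; python3 to.py 620.8 79.5 288 79.7; python3 -c "
from h import *
save(capture('wrist'),'j7')"
```

```text
time: 29.0
tool_pos: [619.6, 79.9, 387.1]
orientation: [-180.0, -0.1, 79.7]
force: [-0.4, 1.3, -1.1]
opening: 38.9
time: 29.2
tool_pos: [619.5, 81.7, 386.8]
orientation: [-180.0, -0.1, 79.9]
force: [-0.9, -0.6, -1.0]
opening: 39.0
at [619.5  81.7 386.8] [-1.7996e+02 -7.0000e-02  7.9900e+01] t 29.2 q7 -5.4
xyz [-0.002   0.0018  0.0988] twist 0.0034 rows 2.0 0.0
```

View pics/j7.png

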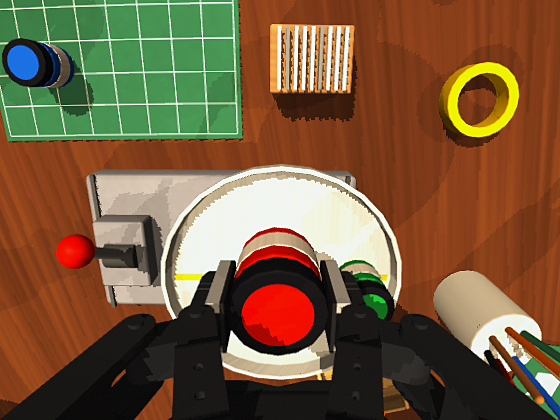

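```bash
python3 -m creep '[{"gripper":1,"xyz":[-0.0015,0.001,0.04],"twist":0.003},{"gripper":1,"xyz":[-0.0015,0.001,0.075],"twist":0.003},{"gripper":1,"xyz":[-0.0015,0.001,0.092],"twist":0.003},{"gripper":1,"xyz":[-0.0015,0.001,0.098],"twist":0.003},{"gripper":1,"xyz":[-0.0015,0.001,0.1],"twist":0.003},{"gripper":1,"xyz":[-0.0015,0.001,0.1015],"twist":0.003},{"gripper":1,"xyz":[-0.0015,0.001,0.1025],"twist":0.003},{"gripper":1,"xyz":[-0.0015,0.001,0.1025],"twist":0.003}]'; python3 to.py 620.8 79.5 284.4 79.7
```

```text
time: 30.05
tool_pos: [620.9, 77.7, 285.2]
orientation: [179.9, -0.0, 79.5]
force: [0.1, -0.2, -1.9]
opening: 39.0
at [620.9  77.7 285.2] [ 1.799e+02 -3.000e-02  7.952e+01] t 30.05 q7 -2.5
xyz [ 0.0017 -0.0005  0.0008] twist -0.0031 rows 0.0 0.0
```

```bash
python3 -m creep '[{"gripper":1,"xyz":[0.001,0,0.001],"twist":-0.003},{"gripper":1,"xyz":[0.001,0,0.0015],"twist":-0.003},{"gripper":1,"xyz":[0.001,0,0.0015],"twist":-0.003}]'; python3 to.py 620.8 79.5 284.4 79.7
```

```text
time: 30.35
tool_pos: [621.1, 78.3, 284.2]
orientation: [179.9, -0.0, 79.7]
force: [-1.1, 0.2, 5.7]
opening: 39.0
at [621.1  78.3 284.2] [ 1.7991e+02 -2.0000e-02  7.9670e+01] t 30.35 q7 -2.4
xyz [ 0.0011 -0.0006 -0.0002] twist -0.0005 rows 0.0 0.0
```

Contact, so I release and rise.

```bash
python3 -m creep '[{"gripper":1,"xyz":[0,0,-0.0008],"twist":0},{"gripper":0,"xyz":[0,0,-0.0008],"twist":0},{"gripper":-0.3,"xyz":[0,0,-0.0008],"twist":0},{"gripper":-0.3,"xyz":[0,0,-0.0008],"twist":0},{"gripper":-0.3,"xyz":[0,0,-0.0008],"twist":0},{"gripper":-0.3,"xyz":[0,0,-0.03],"twist":0},{"gripper":-0.3,"xyz":[0,0,-0.08],"twist":0},{"gripper":-0.3,"xyz":[0,0,-0.11],"twist":0},{"gripper":-0.3,"xyz":[0,0,-0.11],"twist":0}]'; python3 to.py 423 227.8 394 169.7;python3 jars.py j8 top side;python3 -c "
from h import *
save(capture('wrist'),'j8')"
```

```text
time: 31.25
tool_pos: [622.2, 78.1, 398.3]
orientation: [179.4, -0.2, 79.7]
force: [1.3, -0.7, -1.2]
opening: 55.5
at [622.2  78.1 398.3] [ 1.7937e+02 -1.7000e-01  7.9690e+01] t 31.25 q7 -5.4
xyz [ 0.1116 -0.2228  0.0022] twist -1.571 rows 5.0 10.5
side blue [422.  231.5] 20.1 [ 49 124 221] 197 47.3
```

View pics/j8.png

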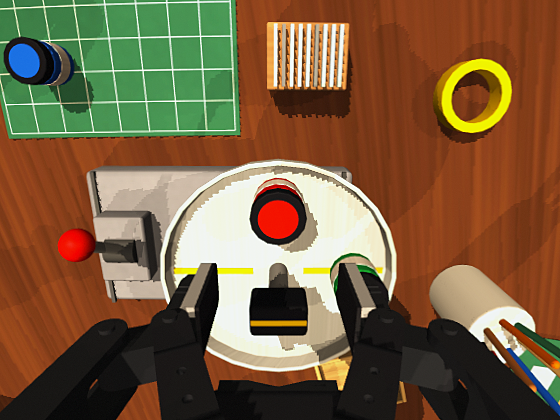

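```bash
python3 to.py 422.9 227.8 394 79.7
```

```text
at [620.5  78.9 391.9] [-1.799e+02  1.000e-02  7.970e+01] t 31.4 q7 -5.4
xyz [ 0.1112 -0.221  -0.0017] twist -0.0 rows 4.9 0.0
```

```bash
python3 -m creep '[{"gripper":-1,"xyz":[0.111,-0.221,0],"twist":0},{"gripper":-1,"xyz":[0.111,-0.221,0],"twist":0},{"gripper":-1,"xyz":[0.111,-0.221,0],"twist":0},{"gripper":-1,"xyz":[0.111,-0.221,0],"twist":0},{"gripper":-1,"xyz":[0.111,-0.221,0.02],"twist":0},{"gripper":-1,"xyz":[0.111,-0.221,0.06],"twist":0},{"gripper":-1,"xyz":[0.111,-0.221,0.08],"twist":0},{"gripper":-1,"xyz":[0.111,-0.221,0.08],"twist":0},{"gripper":-1,"xyz":[0.111,-0.221,0.08],"twist":0},{"gripper":-1,"xyz":[0.111,-0.221,0.08],"twist":0}]'; python3 jars.py j9 wrist; python3 to.py 422.9 227.8 188 79.7
```

```text
time: 32.4
tool_pos: [424.0, 227.2, 313.5]
orientation: [179.9, -0.0, 79.6]
force: [-0.7, -0.2, -0.4]
opening: 85.3
wrist blue [422.5 229.5] 20.0 [ 42 168 254] 2171 47.7
at [424.  227.2 313.7] [ 1.799e+02 -7.000e-02  7.964e+01] t 32.45 q7 -22.8
xyz [ 0.0002 -0.0014  0.1257] twist -0.0011 rows 2.5 0.0
```

View pics/j9wrist.png

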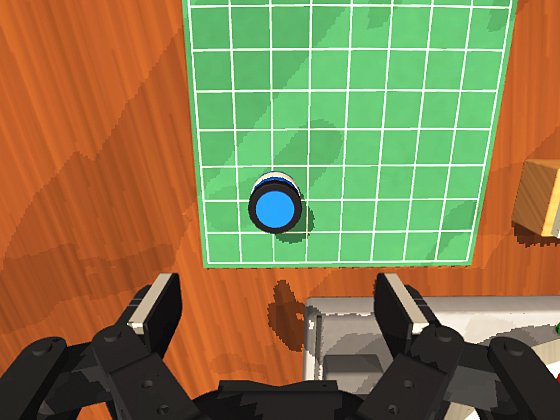

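```bash
python3 -m creep '[{"gripper":-1,"xyz":[0.001,-0.0014,0.045],"twist":0},{"gripper":-1,"xyz":[0.001,-0.0014,0.09],"twist":0},{"gripper":-1,"xyz":[0.001,-0.0014,0.1255],"twist":0},{"gripper":-1,"xyz":[0.001,-0.0014,0.1255],"twist":0},{"gripper":0,"xyz":[0.001,-0.0014,0.1255],"twist":0},{"gripper":1,"xyz":[0.001,-0.0014,0.1255],"twist":0},{"gripper":1,"xyz":[0.001,-0.0014,0.1255],"twist":0},{"gripper":1,"xyz":[0.001,-0.0014,0.1255],"twist":0},{"gripper":1,"xyz":[0.001,-0.0014,0.1255],"twist":0}]' 40; python3 to.py 597.2 -50.3 188 79.7
```

```text
time: 33.35
tool_pos: [422.7, 229.0, 189.4]
orientation: [179.8, -0.2, 79.7]
force: [-0.4, 0.2, 6.8]
opening: 38.9
at [422.7 229.  189.4] [ 1.7984e+02 -1.6000e-01  7.9700e+01] t 33.35 q7 -16.1
xyz [-0.2436  0.2216  0.0013] twist -0.0 rows 6.6 0.0
```

```bash
python3 -m creep '[{"gripper":1,"xyz":[0,0,-0.03],"twist":0},{"gripper":1,"xyz":[0,0,-0.07],"twist":0},{"gripper":1,"xyz":[0,0,-0.12],"twist":0},{"gripper":1,"xyz":[0,0,-0.17],"twist":0},{"gripper":1,"xyz":[-0.03,0.03,-0.2],"twist":0},{"gripper":1,"xyz":[-0.06,0.06,-0.2],"twist":0},{"gripper":1,"xyz":[-0.1,0.09,-0.2],"twist":0},{"gripper":1,"xyz":[-0.13,0.12,-0.2],"twist":0},{"gripper":1,"xyz":[-0.16,0.15,-0.2],"twist":0},{"gripper":1,"xyz":[-0.19,0.18,-0.2],"twist":0},{"gripper":1,"xyz":[-0.22,0.2,-0.2],"twist":0},{"gripper":1,"xyz":[-0.244,0.222,-0.2],"twist":0}]';python3 -m creep '[{"gripper":1,"xyz":[0,0,0],"twist":0},{"gripper":1,"xyz":[0,0,0],"twist":0},{"gripper":1,"xyz":[0,0,0],"twist":0},{"gripper":1,"xyz":[0,0,0],"twist":0}]'; python3 to.py 597.2 -50.3 284.5 79.7; python3 -c "
from h import *
save(capture('wrist'),'j10')"
```

```text
time: 34.55
tool_pos: [596.5, -53.5, 388.3]
orientation: [180.0, 0.0, 79.6]
force: [0.1, -0.2, -1.3]
opening: 38.8
time: 34.95
tool_pos: [596.4, -49.3, 387.4]
orientation: [-180.0, -0.1, 79.8]
force: [0.5, -0.1, -0.5]
opening: 39.3
at [596.4 -49.3 387.4] [-1.7996e+02 -7.0000e-02  7.9840e+01] t 34.95 q7 8.0
xyz [-0.001   0.001   0.1029] twist 0.0025 rows 2.1 0.0
```

View pics/j10.png

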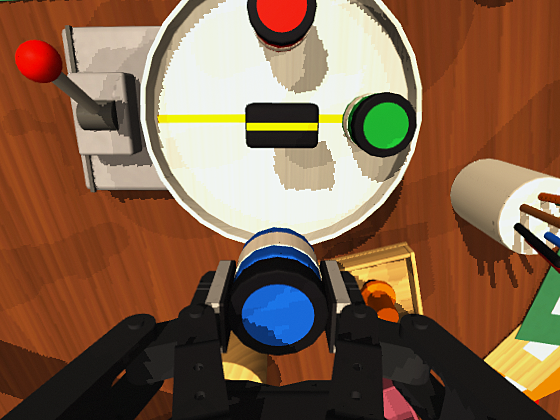

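```bash
python3 -m creep '[{"gripper":1,"xyz":[-0.001,0.001,0.04],"twist":0.0},{"gripper":1,"xyz":[-0.001,0.001,0.075],"twist":0.0},{"gripper":1,"xyz":[-0.001,0.001,0.092],"twist":0.0},{"gripper":1,"xyz":[-0.001,0.001,0.098],"twist":0.0},{"gripper":1,"xyz":[-0.001,0.001,0.1],"twist":0.0},{"gripper":1,"xyz":[-0.001,0.001,0.1015],"twist":0.0},{"gripper":1,"xyz":[-0.001,0.001,0.1025],"twist":0.0},{"gripper":1,"xyz":[-0.001,0.001,0.1025],"twist":0.0}]'; python3 to.py 597.2 -50.3 284.4 79.7
```

```text
time: 35.8
tool_pos: [597.9, -52.3, 285.7]
orientation: [179.9, -0.0, 79.7]
force: [-0.5, -0.4, -1.4]
opening: 38.8
at [597.9 -52.3 285.7] [ 1.799e+02 -1.000e-02  7.969e+01] t 35.8 q7 11.6
xyz [ 0.0019 -0.001   0.0013] twist -0.0001 rows 0.0 0.0
```

```bash
python3 -m creep '[{"gripper":1,"xyz":[0.001,0,0.001],"twist":0},{"gripper":1,"xyz":[0.001,0,0.002],"twist":0},{"gripper":1,"xyz":[0.001,0,0.002],"twist":0}]'; python3 to.py 597.2 -50.3 284.4 79.7
```

```text
time: 36.1
tool_pos: [598.0, -51.6, 284.4]
orientation: [179.9, -0.0, 79.7]
force: [-2.0, 0.0, 5.4]
opening: 39.5
at [598.  -51.6 284.4] [ 1.7991e+02 -2.0000e-02  7.9680e+01] t 36.1 q7 11.5
xyz [ 0.0012 -0.0011  0.    ] twist -0.0004 rows 0.0 0.0
```

Contact again. I release, rise and move clear for the final look.

```bash
python3 -m creep '[{"gripper":1,"xyz":[0,0,-0.0008],"twist":0},{"gripper":0,"xyz":[0,0,-0.0008],"twist":0},{"gripper":-0.3,"xyz":[0,0,-0.0008],"twist":0},{"gripper":-0.3,"xyz":[0,0,-0.0008],"twist":0},{"gripper":-0.3,"xyz":[0,0,-0.0008],"twist":0},{"gripper":-0.3,"xyz":[0,0,-0.03],"twist":0},{"gripper":-0.3,"xyz":[0,0,-0.08],"twist":0},{"gripper":-0.3,"xyz":[0,0,-0.12],"twist":0},{"gripper":-0.3,"xyz":[-0.04,0,-0.12],"twist":0},{"gripper":-0.3,"xyz":[-0.09,0,-0.12],"twist":0},{"gripper":-0.3,"xyz":[-0.11,0,-0.12],"twist":0},{"gripper":-0.3,"xyz":[-0.11,0,-0.12],"twist":0}]'
cat > fin.py <<'E'
from m import *
for n in ["top","side","wrist"]:
    p=capture(n);save(p,"f_"+n);P=cloud(p);X,Y,Z=P[...,0],P[...,1],P[...,2]
    for k,g in dict(green=(674,2.8),red=(621,79),blue=(597.5,-51)).items():
        m=(np.hypot(X-g[0],Y-g[1])<30)&(abs(Z-143)<5)
        if m.sum()>40:
            q=P[m];c,r=cv2.minEnclosingCircle(q[:,:2].astype(np.float32))
            pl=np.linalg.lstsq(np.c_[q[:,:2]-c,np.ones(len(q))],q[:,2],rcond=None)[0]
            print(n,k,len(q),np.round(c,1),round(r,1),"slope,z",np.round(pl,3),"R",round(np.hypot(c[0]-609,c[1]-14.6),1))
    m=(np.hypot(X-678.5,Y+202)<35)&(Z>15)&(Z<90)
    if m.sum(): print(n,"plug top",np.nanmax(Z[m]))
E
python3 fin.py; python3 ball.py; python3 car.py 609 14.5 80 k9 top side
```

```text
time: 37.3
tool_pos: [576.4, -164.6, 403.3]
orientation: [180.0, 0.2, 79.2]
force: [-0.0, -0.2, 0.0]
opening: 55.3
top green 235 [674.    2.8] 20.4 slope,z [ 1.20000e-02 -8.00000e-03  1.43445e+02] R 66.0
top red 246 [621.8  78.5] 20.0 slope,z [5.0000e-03 1.2000e-02 1.4337e+02] R 65.2
top blue 239 [598.6 -51.1] 19.6 slope,z [1.20000e-02 1.40000e-02 1.43408e+02] R 66.6
top plug top 34.34402110215377
side green 135 [671.5   4.5] 21.0 slope,z [-7.00000e-03 -2.10000e-02  1.41507e+02] R 63.3
side red 162 [618.4  81.3] 21.0 slope,z [1.90000e-02 5.00000e-03 1.41509e+02] R 67.3
side blue 129 [596.6 -48.5] 21.2 slope,z [ 2.10000e-02 -1.60000e-02  1.41379e+02] R 64.3
side plug top 66.49447170319037
wrist blue 3446 [598.1 -51.7] 20.2 slope,z [ 0.00000e+00 -1.00000e-03  1.42535e+02] R 67.2
wrist plug top 66.47611353098611
side 89 [463.5  81.7 125.4] y 40.0 lock 1.0234214234963033
top 86 [464.5  80.  127.1] y 38.6 lock 0.9970427692087962
top  pan 521 [609.5  14.9] 110.52185977143459
 line pan 30 [ -9.9 559.7  23.3  14.7]
 line bar 34 [-15.1 609.1  14.2  14.2]
 bar 197 [610.3  15.   24.   40.3  79.9] 170.12989707026128
 floor plane [-3.00000e-04  1.20000e-03  9.73246e+01]
side  pan 339 [609.2  16.1] 108.60343489170066
 line pan 35 [-10.1 577.1  22.3  16.6]
 line bar 19 [-10.3 610.2  16.6  16.8]
 bar 113 [607.1  17.5  24.3  40.   78.5] 168.23557817384855
 floor plane [ 6.60000e-03 -5.30000e-03  9.59206e+01]
```

View pics/f_side.png

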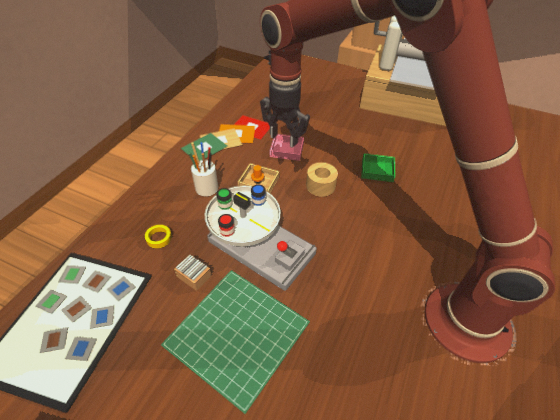

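View pics/f_wrist.png

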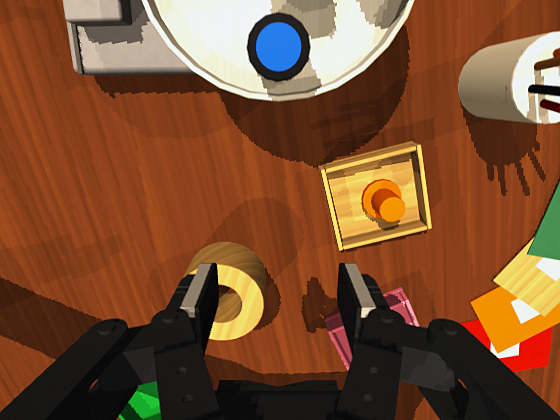

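The side view shows three jars upright on the pan at (224,197), (259,193) and (227,224), the mat empty, the plug in the wooden tray at (258,174) and the lever over at (283,246). The arm is clear, so I'm handing in.

```bash
python3 -c "
from station import job_done;print(job_done())"
```

```text
the job is handed in; nothing more can be done
None
```

I carried out the whole job and handed it in at about 38 s of robot time; `job_done()` gives no verdict. The plug went into the wooden tray, then the carousel into the spindle, then the lever over. After that I stood the three jars present (green, red, blue) on the pan. No white or yellow jar was in view.

**Last checks**
- **Plug:** it stands in the tray with its top at 66 mm.
- **Carousel:** the pan floor read 20.0 mm higher than on the stand, so the face is at 80 mm. It is level, its lines lie at about -10.3° along the dogs, and it is released.
- **Lever:** it reads about 1.0 rad, at its stop.
- **Jars:** all three lids are about 143 mm up and near level, with centres 63–67 mm from the axis.
- **Slide box:** I did not touch it, and in the last side view it looks unmoved; I did not measure it again.

**What disagreed**
- The side camera read up to about 4 mm more in y and 1.5–2 mm lower than the top and wrist cameras. I went by the wrist camera and the contacts.
- The red jar had been knocked about 4 cm before I picked it up. I measured it again, and it was still upright.

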